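# Load the slide dryer and fold its lid stay

### The arm

A 6-joint arm with a two-finger parallel gripper is mounted at the origin on a cart in front of the work surface, level with it; the furniture and walls round the work are solid. World frame = base frame: x ahead of the robot, y to its left, z up, the work surface at z = 0. Lengths are in m, angles in rad, forces in N, time in s.
With the tool pointing down it reaches from about 0.425 to 1.125 m from the base axis. Payload 14.9 kg.
Tool frame: the origin (TCP) lies midway between the tips of the shut fingers; the grasp point (between the pads) lies 19 mm behind it (ctrl.hold_point_z is the distance from the TCP to the grasp point, in m); z points along the fingers, y is the line along which they close (so a half turn about z gives the same grasp; the last joint's range is limited). The gripper opens to 91 mm and grips with 3 to 60 N. Pads are 32 mm wide; open, the fingers measure 118 mm over their backs; the gripper's body (76 mm by 178 mm) begins 60 mm behind the grasp point.
Start: joints at [-1.331, 0.379, 1.734, -0, 1.028, -0.033], TCP at [0.189, -0.674, 0.214] pointing down, gripper open.
Joint ranges: [-2.77, 2.77], [-0.74, 2.19], [0, 2.66], [-1.06, 4.2], [0.31, 2.87], [-3.08, 3.08]. Speed limits (rad/s): [1.89, 1.89, 2.39, 3.14, 3.14, 3.14].

### API

Orientations are given as a rotation vector (axis times angle).
In Python, from rig import sense, eyes, job, ctrl gives the robot as it stands.
- The arm moves only by the tool play_rows, never from a script. Its argument "steps" is a list of rows, each a list of 5 numbers: the closure, from 0 (fully open) to 1 (shut), then the shift along the tool's x, y, z in m, then the turn about the tool's z in rad. In form: [[gripper, dx, dy, dz, roll], ...]. A call has exactly 10 rows; each row shifts and turns the commanded pose from where the row before left it, along the tool's axes as they then stand; what a row does not reach is not made up. A row lasts 1/8 s, in which the tool goes at most 62.5 mm and 10.7 degrees, less where a joint would pass 70% of its speed; a pose out of reach is approached as far as the arm can. A call is refused whole if a number of a shift passes 0.0625 or a number of a turn 0.188, either way. A call with a gripper value outside its range is refused whole. The fingers move at their own pace and stop on an object; "newtons" is the grip in N (left out, the last holds). Time passes only in rows, so rows that do not move let the fingers close, or fill a call up. It gives the time, the measured TCP pose, the force, the opening and the grip force at its end, in the units of the state.
- sense(): the state, without advancing time (a new reading comes with each control period).
- eyes.read_camera(name): name is "scene" or "top" or "wrist"; returns a dict with "frame" (420x560x3 uint8, red, green, blue), "range_z" (420x560 float32, m along the optical axis (not along the pixel's ray), 0 where there is no reading), "mtx" (3x3 intrinsics, pixels), "rvec" (rotation vector, rad) and "tvec" (3), from world to camera coordinates, as OpenCV has them; the wrist camera has in their place "hand_eye" (4x4, takes a point from camera to tool coordinates, whose origin is the TCP and whose axes are the flange's). Camera axes: x right, y down, z forward; pixel columns grow to the right and rows downward; lengths in m; the calibration is good to about 2 mm. A picture is of the moment at which its call begins: read the wrist's pose just before it.
- job.finish_job(): hands the job in; it is judged then, once.
The state is a dict: "clock": time; "joint_pos": joint angles; "dq": joint speeds; "tau": joint torques, N m; "tool_pos": TCP position; "ee_rot": TCP orientation; "force": force on the tool from outside, world axes, zero at the start; "ft_torque": the same for the moment, N m; "opening": opening from 0.0 (shut) to 1.0 (fully open); "grasp_force": force on a finger pad.
Only numpy, scipy, OpenCV 4.12 (cv2) and the standard library are available. Lean on these libraries where they do the work, as an engineer would, in place of code of your own. Each camera call takes 0.05 s, during which the arm holds its last target. There are 200 camera calls.

### The job

Raise the lid of the white slide dryer until its folding stay drops past straight and holds it open, then unhook every slide carrier from the rail of the draining stand and set each upright, at rest across the two raised bars inside the dryer. With all of them in and the stay still holding, lift the red knee pin a little, fold the stay and bring the lid down fully shut; leave the other things on the bench where they are.

Things in the scene. Friction and masses are not known exactly. Their poses are not given: they have to be found in the camera images.
- dryer: white open-topped slide dryer fixed to the bench, 180 (x) x 240 (y) x 120 mm high, walls 6 mm; two raised bars with a low rim inside, lid on top. Origin: centre of its underside, on the bench; x points from its front to the hinge side at the back, y to the side that carries the folding stay, z up. Inner front face at x = -84 mm, inner side faces at y = +-114 mm.
- bars_mid (a point): middle of the two steel bars in the dryer, level with their tops (26 mm above the bench, 14 above the inner floor); axes as the dryer's. The bars run along y, 10 mm wide, centres at x = +-27 mm from here; a thin rim round them (inner faces at x = +-64, y = +-94 mm, 20 mm above the bars) keeps carriers on. Carriers at y = -58, 0, +58 leave room for fingers opened to 40 mm.
- lid_hinge_line (a point): point on the hinge axis of the lid, which runs along the dryer's y at x = +90 mm, z = 124 mm in its frame; fixed to the dryer, axes as the dryer's
- lid_handle (a point): middle of the black round handle bar (12 mm thick, 120 mm long along y), 39 mm clear of the lid's free edge and in its plane, 225 mm from the hinge axis. Shut, it is in front of the dryer, 124 mm above the bench. Pinched from above across x, it turns in the grip as the lid swings. Its axes turn with the lid.
- lid (a joint): lid angle in rad: 0 shut, grows as the front edge rises. White lid 180 x 240 x 8 mm, 0.35 kg, with a soft-close damper: it sinks shut in a second or two if let go before the stay locks. It rests at about 1.40 on the locked stay and cannot be raised beyond about 1.42.
- stay_knee (a joint): knee angle of the folding stay in rad: 0 lid shut (knee folded, up and to the front); 2.53 links in line, lid at its highest; 2.83 the stop beyond straight, knee dropped to the back and down: locked, the lid stands by itself and will not go down by its edge. The knee drops past straight by its own weight once the lid is raised to its highest and then lowered a little. No springs.
- stay_pin (a point): grip point on the red pin at the knee of the stay (13 mm thick, 48 mm long along y, an 18 mm disc on its end), 43 mm outside the dryer's +y side wall. It swings on a circle of radius 101 mm about point stay_foot: 107 deg above the dryer's +x direction with the lid shut, 45 deg with links in line, 37 deg locked. Lid and stay are one linkage: the pin steers the lid.
- stay_foot (a point): point on the axis of the stay's lower pivot, at x = -70 mm, z = 90 mm in the dryer's frame and in the same y plane as stay_pin; fixed to the dryer, axes as the dryer's. To close from locked, the pin goes up and to the front along its circle: the lid first rises a few mm, then comes down as the pin swings on to 107 deg.
- drain_stand: draining stand fixed to the bench: white drip tray 100 x 290 x 16 mm, a post at each end, and a steel rail 10 mm thick along its y (270 mm), its top 140 mm above the bench. Origin: centre of the underside of the tray; -x is its front.
- carrier_green: green slide carrier hung on the rail, 84 (x) x 44 (y) x 93 mm, 0.12 kg; absent in some starts (None). Origin: centre of its underside, hung 66 mm below the rail's top. Trough of slides 26 mm high; above it a C-hook 12 mm wide (y): spine at x = -12 mm, roof's underside at z = 66, lip at x = +12 down to z = 52. To unhook raise it 18 to 26 mm, then move it 30 mm or more to its -x.
- carrier_green_grip (a point): middle of the grip on top of the green carrier, 80 mm above its underside: a web 12 mm thick (y), 30 mm long (x), from z = 72 to 89 mm, under a cap 20 mm wide (z = 89 to 93 mm). Axes as the carrier's.
- carrier_yellow: yellow slide carrier hung on the rail, 84 (x) x 44 (y) x 93 mm, 0.12 kg; absent in some starts (None). Origin: centre of its underside, hung 66 mm below the rail's top. Trough of slides 26 mm high; above it a C-hook 12 mm wide (y): spine at x = -12 mm, roof's underside at z = 66, lip at x = +12 down to z = 52. To unhook raise it 18 to 26 mm, then move it 30 mm or more to its -x.
- carrier_yellow_grip (a point): middle of the grip on top of the yellow carrier, 80 mm above its underside: a web 12 mm thick (y), 30 mm long (x), from z = 72 to 89 mm, under a cap 20 mm wide (z = 89 to 93 mm). Axes as the carrier's.
- carrier_blue: blue slide carrier hung on the rail, 84 (x) x 44 (y) x 93 mm, 0.12 kg; absent in some starts (None). Origin: centre of its underside, hung 66 mm below the rail's top. Trough of slides 26 mm high; above it a C-hook 12 mm wide (y): spine at x = -12 mm, roof's underside at z = 66, lip at x = +12 down to z = 52. To unhook raise it 18 to 26 mm, then move it 30 mm or more to its -x.
- carrier_blue_grip (a point): middle of the grip on top of the blue carrier, 80 mm above its underside: a web 12 mm thick (y), 30 mm long (x), from z = 72 to 89 mm, under a cap 20 mm wide (z = 89 to 93 mm). Axes as the carrier's.
- wash_bottle: white wash bottle with a red top, 70 x 111 x 191 mm, bystander near the back of the bench; origin at the centre of its underside

How it is judged:
On the way, in this order (a step that is already met when the one before it is completed fails the run):
1. the lid is up and held by its stay, the knee having dropped past straight (value of joint stay_knee above 2.7 rad and value of joint lid above 1.33 rad), for 0.3 s.
2. every carrier present stands on the two bars in the dryer while the stay still holds the lid (value of joint stay_knee above 2.65 rad and z of carrier_green in the frame of bars_mid between -0.004 and 0.006 m and x of carrier_green in the frame of bars_mid between -0.026 and 0.026 m and y of carrier_green in the frame of bars_mid between -0.08 and 0.08 m and angle between each of carrier_green, carrier_yellow, carrier_blue's own z axis and vertical below 0.12 rad and linear speed of each of carrier_green, carrier_yellow, carrier_blue below 0.03 m/s and z of carrier_yellow in the frame of bars_mid between -0.004 and 0.006 m and x of carrier_yellow in the frame of bars_mid between -0.026 and 0.026 m and y of carrier_yellow in the frame of bars_mid between -0.08 and 0.08 m and z of carrier_blue in the frame of bars_mid between -0.004 and 0.006 m and x of carrier_blue in the frame of bars_mid between -0.026 and 0.026 m and y of carrier_blue in the frame of bars_mid between -0.08 and 0.08 m), for 0.3 s.
3. the knee has been lifted back through straight and folded, the lid on its way down (value of joint stay_knee below 2.2 rad).
At the end, for the whole second after the job is handed in: the lid is shut (below 0.05 rad), and every carrier present stands upright (within 0.12 rad) and at rest across both bars: its underside level with the bar tops (-4 to +6 mm), its middle within 26 mm of the middle line between the bars and within 80 mm of their middle along them (value of joint lid between -0.05 and 0.05 rad and z of carrier_green in the frame of bars_mid between -0.004 and 0.006 m and x of carrier_green in the frame of bars_mid between -0.026 and 0.026 m and y of carrier_green in the frame of bars_mid between -0.08 and 0.08 m and angle between each of carrier_green, carrier_yellow, carrier_blue's own z axis and vertical below 0.12 rad and linear speed of each of carrier_green, carrier_yellow, carrier_blue below 0.03 m/s and z of carrier_yellow in the frame of bars_mid between -0.004 and 0.006 m and x of carrier_yellow in the frame of bars_mid between -0.026 and 0.026 m and y of carrier_yellow in the frame of bars_mid between -0.08 and 0.08 m and z of carrier_blue in the frame of bars_mid between -0.004 and 0.006 m and x of carrier_blue in the frame of bars_mid between -0.026 and 0.026 m and y of carrier_blue in the frame of bars_mid between -0.08 and 0.08 m); the robot touches nothing.
It fails at once if the wash bottle is pushed more than 5 cm from where it stood (distance of wash_bottle from where it was at the start of the episode above 0.05 m).
Of carrier_green, carrier_yellow, carrier_blue only 2 to 3 are there at a start; the rules pass over those that are not, and their reading is None.
At some moment in a run one of carrier_green, carrier_yellow, carrier_blue may be knocked a few centimetres aside while the robot is not near it.
Once in a run the grip may slacken for a moment while it holds something.
It also fails if it takes over 210 s, if anything falls off the work surface, if the arm or the gripper's body presses on something with over 40 N, if the wrist force passes 120 N, or if a joint passes its speed limit or range.

## Working session

There is one attempt and no reset: what is moved stays moved. The work goes in short steps, Python scripts to look and compute and a tool call to move; the robot and the scene stay as the last step left them, time stands still between calls to the robot, and variables do not carry over. Pictures are saved under pics/ and viewed, at most 14 in all, crops included, and the job is handed in when it is done.

Besides the shell and the picture viewer there is one more tool, called after "Call:" as a command line: name --pt "numbers of a row" for each row, then --argument value for the rest. play_rows: Moves the arm, as the interface text tells. Its arguments: {"type":"object","properties":{"steps":{"type":"array","items":{"type":"array","items":{"type":"number"}}},"newtons":{"type":"number"}},"required":["steps"]}

```bash
mkdir -p pics; ls; cat > h.py <<'E'
import numpy as np, cv2
from rig import sense, eyes, job, ctrl
from scipy.spatial.transform import Rotation as R
def cloud(name):
    s=sense(); c=eyes.read_camera(name); z=c["range_z"]; K=c["mtx"]
    v,u=np.mgrid[:z.shape[0],:z.shape[1]]
    P=np.stack([(u-K[0,2])/K[0,0]*z,(v-K[1,2])/K[1,1]*z,z],-1)
    if "hand_eye" in c:
        H=c["hand_eye"]; P=P@H[:3,:3].T+H[:3,3]
        P=P@R.from_rotvec(s["ee_rot"]).as_matrix().T+np.array(s["tool_pos"])
    else:
        M=cv2.Rodrigues(np.array(c["rvec"],float))[0]; P=(P-np.ravel(c["tvec"]))@M
    P[z==0]=np.nan
    return c["frame"],P
def save(n,img,s=1): cv2.imwrite("pics/"+n,cv2.resize(img[...,::-1],None,fx=s,fy=s))
E
python3 - <<'E'
from h import *
s=sense(); print(s); print(R.from_rotvec(s["ee_rot"]).as_matrix().round(3), ctrl.hold_point_z)
a,P=cloud("scene"); b,Q=cloud("top"); np.savez("c0.npz",a=a,P=P,b=b,Q=Q)
save("s0.png",a); save("t0.png",b)
E
```

```text
pics
{'clock': 0.0, 'joint_pos': array([-1.33127552e+00,  3.79425020e-01,  1.73477755e+00,  6.68125699e-06,
        1.02854493e+00, -3.33028257e-02]), 'dq': array([ 0.00060393,  0.00119844, -0.00149716,  0.000563  ,  0.00050841,
       -0.00064565]), 'tau': array([-3.69850648e-03, -7.63724184e+01, -4.34360862e+01,  6.49911538e-02,
        4.24124475e-02, -6.86003250e-05]), 'tool_pos': array([ 0.18851302, -0.67371312,  0.21327836]), 'ee_rot': array([-3.11127039e+00, -4.27060838e-01,  1.77707791e-04]), 'force': array([ 0.03113916, -0.67286139, -0.265048  ]), 'ft_torque': array([ 0.02690729, -0.0124281 , -0.0149981 ]), 'grasp_force': 0.0, 'opening': 1.0018564119822895}
[[ 0.963  0.269 -0.   ]
 [ 0.269 -0.963  0.001]
 [ 0.    -0.001 -1.   ]] 0.0188
```

View pics/s0.png

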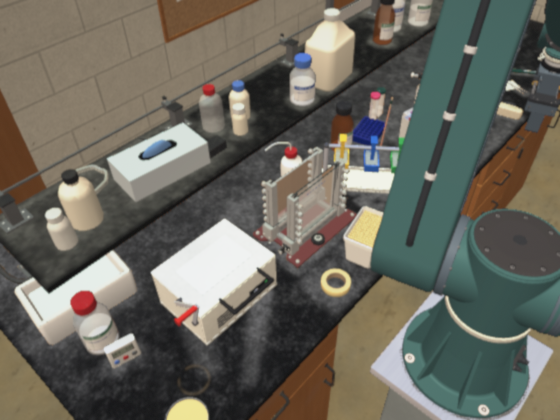

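View pics/t0.png

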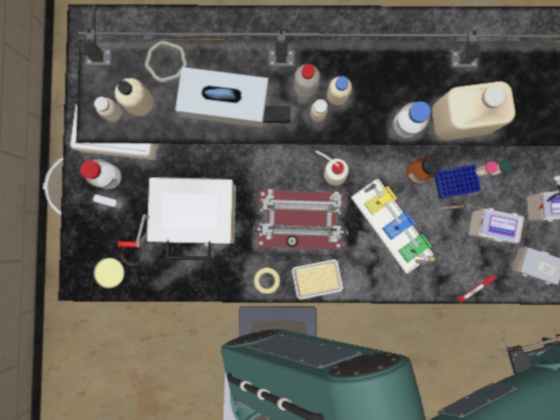

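The scene view shows the white dryer (about 215,275) with its red pin at (187,314). A tall rack stands between the dryer and the stand, with the carriers at (342–397,150). The top view shows the dryer lid at (190,210), the handle at (188,250), the pin at (128,244), and yellow, blue and green carriers at (380,200), (397,224) and (412,246).

```bash
python3 - <<'E'
from h import *
d=np.load("c0.npz"); b,Q,a,P=d["b"],d["Q"],d["a"],d["P"]
def show(n,p): print(n,len(p),np.nanmedian(p,0).round(4),np.nanpercentile(p,2,0).round(3),np.nanpercentile(p,98,0).round(3))
# lid
z=Q[...,2]; m=(z>.115)&(z<.14); m[:, 245:]=0; m[:170]=0;m[260:]=0
lab=(b.min(-1)>150)&m
n,L,st,ce=cv2.connectedComponentsWithStats(lab.astype(np.uint8)); i=1+np.argmax(st[1:,4]); p=Q[L==i]
show("lid",p); print(cv2.minAreaRect(p[:,:2].astype(np.float32)*1000))
dk=m&(b.max(-1)<90); dk[:240]=0; p=Q[dk]; show("handle",p); print(cv2.minAreaRect(p[:,:2].astype(np.float32)*1000))
hsv=cv2.cvtColor(b,cv2.COLOR_RGB2HSV).astype(int); H,S,V=hsv[...,0],hsv[...,1],hsv[...,2]
box=np.zeros(z.shape,bool); box[175:280,350:440]=1
for nme,lo,hi in [("yellow",20,32),("green",50,80),("blue",100,118)]:
    k=box&(H>=lo)&(H<=hi)&(S>130)&(V>80); p=Q[k]; show(nme,p)
    t=p[:,2]>np.nanpercentile(p[:,2],98)-.006; show(nme+" top",p[t]); print(cv2.minAreaRect(p[t][:,:2].astype(np.float32)*1000))
k=(b.min(-1)>150)&box&(z<.03)&(z>.008); p=Q[k]; show("tray",p); print(cv2.minAreaRect(p[:,:2].astype(np.float32)*1000))
pin=((H<8)|(H>172))&(S>150)&(V>100); pin[:230]=0; pin[260:]=0; pin[:,150:]=0; show("pin",Q[pin])
hs=cv2.cvtColor(a,cv2.COLOR_RGB2HSV).astype(int); pin=((hs[...,0]<8)|(hs[...,0]>172))&(hs[...,1]>150)&(hs[...,2]>100); pin[:295]=0;pin[330:]=0;pin[:,:160]=0;pin[:,210:]=0; show("pinS",P[pin])
rk=Q[180:255,250:350].reshape(-1,3); show("rack",rk[rk[:,2]>.1])
rk=Q[150:185,310:355].reshape(-1,3); show("bottle",rk[rk[:,2]>.1])
for r in (190,200,244): print(r,Q[r,[190,300,380]].round(3))
E
```

```text
lid 5222 [0.5582 0.2499 0.129 ] [0.471 0.135 0.122] [0.646 0.365 0.136]
((558.7161254882812, 250.76025390625), (241.7361602783203, 184.2915802001953), 88.95356750488281)
handle 272 [0.4253 0.2596 0.1294] [0.417 0.189 0.122] [0.463 0.317 0.136]
((441.3094787597656, 283.31072998046875), (190.85714721679688, 51.25449752807617), 87.72142791748047)
yellow 157 [ 0.5938 -0.3095  0.124 ] [ 0.561 -0.348  0.077] [ 0.631 -0.267  0.172]
yellow top 49 [ 0.5906 -0.3063  0.1695] [ 0.582 -0.319  0.166] [ 0.607 -0.29   0.173]
((592.8572998046875, -306.0146484375), (16.24626922607422, 33.953514099121094), 34.81020736694336)
green 87 [ 0.4586 -0.4108  0.1639] [ 0.437 -0.447  0.087] [ 0.489 -0.379  0.172]
green top 33 [ 0.4532 -0.4073  0.1685] [ 0.445 -0.422  0.166] [ 0.464 -0.392  0.174]
((454.0535888671875, -406.5513000488281), (12.402759552001953, 35.331748962402344), 34.31280517578125)
blue 242 [ 0.5259 -0.3697  0.1005] [ 0.487 -0.504  0.011] [ 0.675 -0.321  0.172]
blue top 49 [ 0.5202 -0.3605  0.1694] [ 0.503 -0.376  0.167] [ 0.532 -0.346  0.174]
((518.6286010742188, -359.94232177734375), (19.14310646057129, 34.145843505859375), 33.07771301269531)
tray 579 [ 0.5169 -0.3389  0.0121] [ 0.386 -0.475  0.008] [ 0.656 -0.244  0.023]
((521.3236694335938, -358.22381591796875), (291.5777282714844, 103.20379638671875), 36.45188903808594)
pin 107 [0.4593 0.4179 0.1897] [ 0.452  0.388 -0.004] [0.468 0.493 0.2  ]
pinS 135 [0.4572 0.4168 0.1919] [0.452 0.387 0.123] [0.501 0.437 0.196]
rack 978 [ 0.5715 -0.0854  0.2025] [ 0.478 -0.173  0.105] [0.608 0.024 0.218]
bottle 417 [ 0.6794 -0.1729  0.1199] [ 0.652 -0.207  0.102] [ 0.718 -0.123  0.188]
190 [[ 0.617  0.251  0.125]
 [ 0.631 -0.074 -0.   ]
 [ 0.633 -0.324  0.003]]
200 [[ 0.587  0.25   0.128]
 [ 0.598 -0.073  0.023]
 [ 0.588 -0.294  0.162]]
244 [[ 0.46   0.268  0.01 ]
 [ 0.462 -0.073  0.025]
 [ 0.464 -0.324  0.   ]]
```

```bash
cat >> h.py <<'E'
def phi(s=None):
    M=R.from_rotvec((s or sense())["ee_rot"]).as_matrix(); return np.arctan2(M[1,0],M[0,0])
def plan(xyz,ph_deg,n,frm=None):
    """even rows from the present (or given) pose to xyz/phi, printed as tool shifts"""
    s=sense(); p,f=(np.array(s["tool_pos"]),phi(s)) if frm is None else (np.array(frm[0]),np.radians(frm[1]))
    d=(np.array(xyz)-p)/n; df=((np.radians(ph_deg)-f+np.pi)%(2*np.pi)-np.pi)/n
    for i in range(n):
        a=f+df*i
        print([round(float(d[0]*np.cos(a)+d[1]*np.sin(a)),4),round(float(d[0]*np.sin(a)-d[1]*np.cos(a)),4),round(float(-d[2]),4),round(float(-df),4)],end=" ")
    print()
E
python3 - <<'E'
from h import *
d=np.load("c0.npz"); b,Q=d["b"],d["Q"]
z=Q[...,2]; m=(z>.115)&(z<.14)&(b.min(-1)>150); m[:, 245:]=0; m[:170]=0;m[260:]=0
n,L,st,ce=cv2.connectedComponentsWithStats(m.astype(np.uint8)); i=1+np.argmax(st[1:,4]); M=L==i
for ax,sl in ((0,1),(1,0)):
  e=[]
  rng=range(155,228) if ax==0 else range(188,235)
  for k in rng:
    p=Q[:,k][M[:,k]] if ax==0 else Q[k][M[k]]
    if len(p)<20: continue
    e.append(np.r_[p[0],p[-1]])
  e=np.array(e); 
  o=1-ax
  for c in (0,3):
    f=np.polyfit(e[:,c+o],e[:,c+ax],1); print("edge",ax,f.round(4),np.median(e[:,c:c+3],0).round(4))
a=d["a"]; save("car.png",a[120:200,310:420],5)
plan([.44,-.5,.38],90,8)
E
```

```text
edge 0 [0.0199 0.6444] [0.649  0.2474 0.128 ]
edge 0 [0.0172 0.4638] [0.4684 0.2456 0.128 ]
edge 1 [-0.0177  0.3785] [0.5548 0.3688 0.1275]
edge 1 [-0.0172  0.1414] [0.5565 0.1316 0.1279]
[0.0361, -0.0124, -0.0208, -0.1622] [0.0377, -0.0064, -0.0208, -0.1622] [0.0382, -0.0003, -0.0208, -0.1622] [0.0378, 0.0059, -0.0208, -0.1622] [0.0363, 0.0119, -0.0208, -0.1622] [0.0339, 0.0176, -0.0208, -0.1622] [0.0306, 0.0229, -0.0208, -0.1622] [0.0265, 0.0275, -0.0208, -0.1622]
```

View pics/car.png

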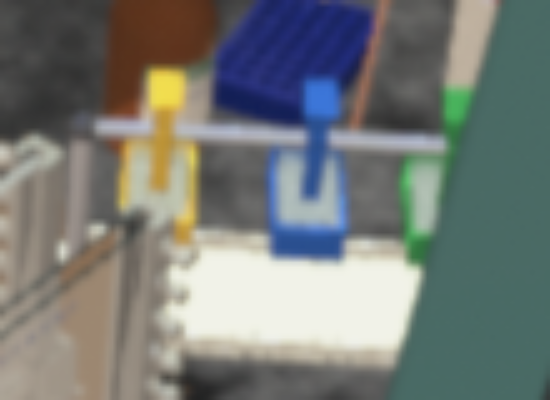

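The spines of all three hooks face the camera, in front of the rail. So the carriers' -x points towards the dryer, along about (-0.59, 0.81). The dryer centre is (0.5587, 0.2502) and its yaw is about -1°. Starting the move.

Call:
play_rows --pt "0.3 0.036 -0.012 -0.021 -0.162" --pt "0.56 0.038 -0.006 -0.021 -0.162" --pt "0.56 0.038 0 -0.021 -0.162" --pt "0.56 0.038 0.006 -0.021 -0.162" --pt "0.56 0.036 0.012 -0.021 -0.162" --pt "0.56 0.034 0.018 -0.021 -0.162" --pt "0.56 0.031 0.023 -0.021 -0.162" --pt "0.56 0.027 0.027 -0.021 -0.162" --pt "0.56 0.06 0 0 0" --pt "0.56 0.06 0 0 0" --newtons 30

```text
clock: 1.35
tool_pos: [0.4413, -0.3794, 0.3816]
ee_rot: [-2.223, -2.219, -0.0]
force: [0.8, -0.1, 0.3]
opening: 0.446
grasp_force: 0.0
```

Call:
play_rows --pt "0.56 0.06 0 0 0" --pt "0.56 0.06 0 0 0" --pt "0.56 0.06 0 0 0" --pt "0.56 0.06 0 0 0" --pt "0.56 0.06 0 0 0" --pt "0.56 0.06 0 0 0" --pt "0.56 0.06 0 0 0" --pt "0.56 0.06 0 0 0" --pt "0.56 0.06 0 0 0" --pt "0.56 0.05 0 0 0"

```text
clock: 2.6
tool_pos: [0.4419, 0.2111, 0.3818]
ee_rot: [-2.223, -2.22, 0.0]
force: [1.4, -0.4, 0.3]
opening: 0.44
grasp_force: 0.0
```

```bash
python3 - <<'E'
from h import *
s=sense(); print(s["tool_pos"],np.degrees(phi(s)),s["opening"],s["clock"])
plan([.4237,.2526,.105],89,8)
c,P=cloud("wrist"); save("w0.png",c)
E
```

```text
[0.44186566 0.21112661 0.3818374 ] 89.93436153649743 0.4395792214937565 2.6
[0.0052, -0.0023, 0.0346, 0.002] [0.0052, -0.0023, 0.0346, 0.002] [0.0052, -0.0023, 0.0346, 0.002] [0.0052, -0.0023, 0.0346, 0.002] [0.0052, -0.0023, 0.0346, 0.002] [0.0052, -0.0023, 0.0346, 0.002] [0.0052, -0.0023, 0.0346, 0.002] [0.0051, -0.0024, 0.0346, 0.002]
```

View pics/w0.png

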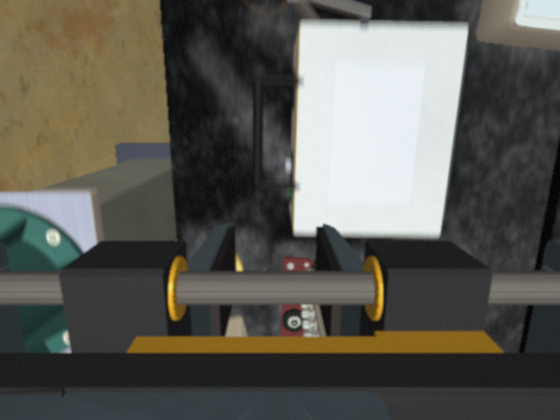

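The wrist view shows the handle at (258,130) left of the lid, between the open fingers' lines (225 and 325). Descending and gripping it.

Call:
play_rows --pt "0.56 0.005 -0.0035 0.035 0.002" --pt "0.56 0.005 -0.0035 0.035 0.002" --pt "0.56 0.005 -0.0035 0.035 0.002" --pt "0.56 0.005 -0.0035 0.035 0.002" --pt "0.56 0.005 -0.004 0.035 0.002" --pt "0.56 0.005 0 0.035 0.002" --pt "0.56 0.005 0 0.035 0.002" --pt "0.56 0.005 0 0.032 0.002" --pt "0.85 0 0 0 0" --pt "0.95 0 0 0 0" --newtons 30

```text
clock: 3.9
tool_pos: [0.4252, 0.2491, 0.1059]
ee_rot: [2.241, 2.201, 0.001]
force: [-0.1, -0.6, 0.1]
opening: 0.25
grasp_force: 0.0
```

```bash
python3 - <<'E'
from h import *
s=sense(); print(s["tool_pos"],np.degrees(phi(s)),s["opening"],s["clock"],s["grasp_force"],s["force"])
hx,hz=.6487,.124
prev=None
for t in np.linspace(0,1.41,21):
    x=hx-.225*np.cos(t); z=hz+.225*np.sin(t)
    if prev: print([round(x-prev[0],4), round(-(z-prev[1]),4)],end=" ")
    prev=(x,z)
E
```

```text
[0.42523923 0.24911705 0.10586049] 88.97107659016243 0.2502306351640749 3.9 0.0 [-0.07876201 -0.62777475  0.1065927 ]
[np.float64(0.0006), np.float64(-0.0158)] [np.float64(0.0017), np.float64(-0.0158)] [np.float64(0.0028), np.float64(-0.0156)] [np.float64(0.0039), np.float64(-0.0154)] [np.float64(0.0049), np.float64(-0.0151)] [np.float64(0.006), np.float64(-0.0147)] [np.float64(0.007), np.float64(-0.0142)] [np.float64(0.008), np.float64(-0.0137)] [np.float64(0.0089), np.float64(-0.0131)] [np.float64(0.0098), np.float64(-0.0124)] [np.float64(0.0107), np.float64(-0.0117)] [np.float64(0.0115), np.float64(-0.0109)] [np.float64(0.0122), np.float64(-0.0101)] [np.float64(0.0129), np.float64(-0.0092)] [np.float64(0.0135), np.float64(-0.0083)] [np.float64(0.0141), np.float64(-0.0073)] [np.float64(0.0146), np.float64(-0.0063)] [np.float64(0.015), np.float64(-0.0052)] [np.float64(0.0153), np.float64(-0.0042)] [np.float64(0.0156), np.float64(-0.0031)]
```

Call:
play_rows --pt "1 0 0 0 0" --pt "1 0 0 0 0" --pt "1 0 0 0 0" --pt "1 0 0.0006 -0.0158 0" --pt "1 0 0.0017 -0.0158 0" --pt "1 0 0.0028 -0.0156 0" --pt "1 0 0.0039 -0.0154 0" --pt "1 0 0.0049 -0.0151 0" --pt "1 0 0.006 -0.0147 0" --pt "1 0 0.007 -0.0142 0" --newtons 30

```text
clock: 5.15
tool_pos: [0.4494, 0.2485, 0.2126]
ee_rot: [-2.239, -2.2, 0.004]
force: [-4.9, 0.7, 1.7]
opening: 0.196
grasp_force: 2.9
```

Call:
play_rows --pt "1 0 0.008 -0.0137 0" --pt "1 0 0.0089 -0.0131 0" --pt "1 0 0.0098 -0.0124 0" --pt "1 0 0.0107 -0.0117 0" --pt "1 0 0.0115 -0.0109 0" --pt "1 0 0.0122 -0.0101 0" --pt "1 0 0.0129 -0.0092 0" --pt "1 0 0.0135 -0.0083 0" --pt "1 0 0.0141 -0.0073 0" --pt "1 0 0.0 0 0"

```text
clock: 6.4
tool_pos: [0.5542, 0.2467, 0.3122]
ee_rot: [2.241, 2.2, 0.005]
force: [-10.4, -2.8, 18.9]
opening: 0.125
grasp_force: 30.0
```

```bash
python3 - <<'E'
from h import *
s=sense(); p=s["tool_pos"];print(p,np.degrees(phi(s)),s["opening"],s["clock"],s["grasp_force"],s["force"])
g=[.6487-p[0],p[2]+.019-.124]; print(np.hypot(*g),np.arctan2(g[1],g[0]))
E
```

```text
[0.55421938 0.24674387 0.31220515] 88.94219142582075 0.12450395156427373 6.4 30.003894567489624 [-10.41291584  -2.76523041  18.8642728 ]
0.2277291382207163 1.1429837068686184
```

Call:
play_rows --pt "1 0 0.0146 -0.0053 0" --pt "1 0 0.015 -0.0042 0" --pt "1 0 0.0153 -0.0035 0" --pt "1 0 0.008 -0.0015 0" --pt "1 0 0.006 -0.001 0" --pt "1 0 0.003 0 0" --pt "1 0 0 0 0" --pt "1 0 0 0 0" --pt "1 0 -0.002 0 0" --pt "1 0 0 0 0"

```text
clock: 7.65
tool_pos: [0.6132, 0.2457, 0.3278]
ee_rot: [2.241, 2.201, 0.005]
force: [-10.0, -1.2, 18.4]
opening: 0.121
grasp_force: 30.0
```

```bash
python3 - <<'E'
from h import *
s=sense(); p=s["tool_pos"];print(p,np.degrees(phi(s)),s["opening"],s["clock"],s["grasp_force"],s["force"])
g=[.6487-p[0],p[2]+.019-.124]; print(np.hypot(*g),np.arctan2(g[1],g[0]))
a,P=cloud("scene"); hs=cv2.cvtColor(a,cv2.COLOR_RGB2HSV).astype(int); k=((hs[...,0]<8)|(hs[...,0]>172))&(hs[...,1]>150)&(hs[...,2]>100)&(P[...,1]>.38)&(P[...,1]<.45)&(P[...,0]<.62)&(P[...,0]>.44)
q=P[k]; print(len(q),np.median(q,0)); print(np.degrees(np.arctan2(np.median(q[:,2])-.09,np.median(q[:,0])-.4915)))
save("s1.png",a)
E
```

```text
[0.61322607 0.24569431 0.32783521] 88.9666943328798 0.1211555270060171 7.65 30.003160536289215 [-9.9969825  -1.23857232 18.44739189]
0.22564115037863636 1.4129274919161934
117 [0.55898666 0.41730866 0.16527219]
48.12160280612881
```

View pics/s1.png

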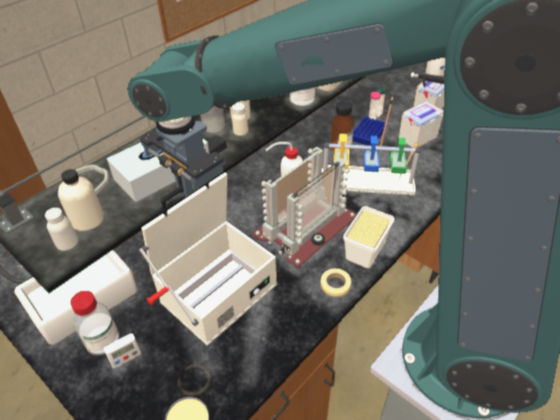

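The view shows the lid almost at its highest, with the pin at (158,295), about 46° and just short of straight. Pushing a little further.

Call:
play_rows --pt "1 0 0.002 0 0" --pt "1 0 0.002 0 0" --pt "1 0 0.002 0 0" --pt "1 0 0.002 0 0" --pt "1 0 0 0 0" --pt "1 0 0 0 0" --pt "1 0 -0.002 0 0" --pt "1 0 -0.002 0 0" --pt "1 0 -0.003 0.0 0" --pt "1 0 -0.002 0 0"

```text
clock: 8.95
tool_pos: [0.6123, 0.2457, 0.3277]
ee_rot: [2.24, 2.2, 0.005]
force: [-4.4, -2.1, 13.9]
opening: 0.128
grasp_force: 30.0
```

```bash
cat >> h.py <<'E'
def pin():
    s=sense(); p=s["tool_pos"];print(p,np.degrees(phi(s)),s["opening"],s["clock"],s["grasp_force"],s["force"])
    g=[.6487-p[0],p[2]+.019-.124]; print("if held: r,lid",np.hypot(*g),np.arctan2(g[1],g[0]))
    a,P=cloud("scene"); hs=cv2.cvtColor(a,cv2.COLOR_RGB2HSV).astype(int); k=((hs[...,0]<8)|(hs[...,0]>172))&(hs[...,1]>150)&(hs[...,2]>100)&(P[...,1]>.38)&(P[...,1]<.45)&(P[...,0]<.62)&(P[...,0]>.4)
    q=P[k]; print(len(q),np.median(q,0)); print("pin deg",np.degrees(np.arctan2(np.median(q[:,2])-.09,np.median(q[:,0])-.4915))-1.7)
    return a,P
E
python3 -c "
from h import *; pin()"
```

```text
[0.61232485 0.24568192 0.32770762] 88.97057869663934 0.12751088306836642 8.95 30.002150237560272 [-4.40179815 -2.09428815 13.88695379]
if held: r,lid 0.22565867530160655 1.4088944928691507
118 [0.5613463  0.41666074 0.16276676]
pin deg 44.47315119198621
```

Call:
play_rows --pt "1 0 0.003 0 0" --pt "1 0 0.003 0 0" --pt "1 0 0.003 0 0" --pt "1 0 0.002 0 0" --pt "1 0 0 0 0" --pt "1 0 0 0 0" --pt "1 0 0 0 0" --pt "1 0 -0.003 0 0" --pt "1 0 -0.003 0.0 0" --pt "1 0 -0.003 0 0"

```text
clock: 10.25
tool_pos: [0.6132, 0.2457, 0.3278]
ee_rot: [-2.241, -2.202, -0.002]
force: [-9.2, -2.7, 16.7]
opening: 0.122
grasp_force: 30.0
```

```bash
python3 -c "
from h import *; pin()"
```

```text
[0.61318354 0.24570847 0.3277874 ] 88.9814608282903 0.12217547162591161 10.25 30.00256061553955 [-9.2002654  -2.67567453 16.72708524]
if held: r,lid 0.22560062697017608 1.4127079872669388
118 [0.55882355 0.41710824 0.16524459]
pin deg 46.480064043300324
```

Call:
play_rows --pt "1 0 -0.002 0 0" --pt "1 0 -0.002 0 0" --pt "1 0 -0.002 0 0" --pt "1 0 -0.002 0 0" --pt "1 0 -0.002 0 0" --pt "1 0 -0.001 0 0" --pt "1 0 -0.001 0 0" --pt "1 0 0 0 0" --pt "1 0 0 0.0 0" --pt "1 0 0 0 0"

```text
clock: 11.55
tool_pos: [0.6052, 0.2457, 0.3267]
ee_rot: [2.238, 2.197, 0.012]
force: [20.4, 0.9, -2.4]
opening: 0.122
grasp_force: 30.0
```

```bash
python3 -c "
from h import *; pin()"
```

```text
[0.60520916 0.24572448 0.32665735] 88.95390949102043 0.12185285098043368 11.55 29.999120235443115 [20.44121651  0.93093066 -2.44090144]
if held: r,lid 0.22588367307412086 1.377050032273062
120 [0.56733417 0.41648503 0.15543161]
pin deg 39.088444290558165
```

The stay is locked: the pin is at about 38° and the lid pushes back when lowered. Releasing and retreating upward.

Call:
play_rows --pt "1 0 0.003 0 0" --pt "0.8 0 0 0 0" --pt "0.56 0 0 0 0" --pt "0.56 0 0 0 0" --pt "0.56 0 0 -0.02 0" --pt "0.56 0 0 -0.03 0" --pt "0.56 0 0 -0.03 0" --pt "0.3 -0.05 -0.02 0 0" --pt "0.1 -0.055 -0.015 0 0" --pt "0 -0.055 0 0 0"

```text
clock: 12.85
tool_pos: [0.5665, 0.0852, 0.4055]
ee_rot: [2.24, 2.202, 0.002]
force: [1.0, 0.1, 1.5]
opening: 0.737
grasp_force: 0.0
```

```bash
python3 - <<'E'
from h import *
pin(); plan([.45,-.28,.36],126,7)
E
```

```text
[0.56645596 0.08523144 0.4055045 ] 89.02310914738914 0.7366182399568638 12.85 0.0 [0.99859924 0.13674676 1.46565744]
if held: r,lid 0.31155582973716645 1.3036516249666534
121 [0.56746225 0.4170014  0.15539748]
pin deg 39.02584567077537
[-0.0518, -0.0157, 0.0065, -0.0925] [-0.0501, -0.0204, 0.0065, -0.0925] [-0.048, -0.0249, 0.0065, -0.0925] [-0.0455, -0.0293, 0.0065, -0.0925] [-0.0426, -0.0334, 0.0065, -0.0925] [-0.0394, -0.0372, 0.0065, -0.0925] [-0.0358, -0.0406, 0.0065, -0.0925]
```

Call:
play_rows --pt "0 -0.052 -0.016 0.006 -0.092" --pt "0 -0.05 -0.02 0.006 -0.092" --pt "0 -0.048 -0.025 0.006 -0.092" --pt "0 -0.045 -0.029 0.006 -0.092" --pt "0 -0.043 -0.033 0.006 -0.092" --pt "0 -0.039 -0.037 0.006 -0.092" --pt "0 -0.036 -0.041 0.006 -0.092" --pt "0 0 0 0 0" --pt "0 0 0 0 0" --pt "0 0 0 0 0"

```text
clock: 14.15
tool_pos: [0.4514, -0.2728, 0.3623]
ee_rot: [1.428, 2.797, 0.0]
force: [1.4, -0.2, -0.6]
opening: 1.001
grasp_force: 0.0
```

```bash
cat >> h.py <<'E'
def carriers(cam="wrist",png=None,zmin=.15,zmax=.19):
    c,P=cloud(cam); h=cv2.cvtColor(c,cv2.COLOR_RGB2HSV).astype(int)
    if png: save(png,c)
    for n,lo,hi in (("yellow",20,32),("green",50,80),("blue",100,118)):
        k=(h[...,0]>=lo)&(h[...,0]<=hi)&(h[...,1]>130)&(h[...,2]>60)&(P[...,2]>zmin)&(P[...,2]<zmax)
        p=P[k]
        if len(p)<5: print(n,"few",len(p)); continue
        r=cv2.minAreaRect(p[:,:2].astype(np.float32)*1000); print(n,len(p),np.median(p,0).round(4),np.round(r[0],1),np.round(r[1],1),round(r[2],1))
E
python3 - <<'E'
from h import *
s=sense(); print(s["tool_pos"],np.degrees(phi(s)),s["force"])
carriers("wrist","w1.png"); carriers("top")
E
```

```text
[ 0.45137773 -0.27276272  0.36234742] 125.91033743218632 [ 1.37464251 -0.1777337  -0.59963315]
yellow 77 [ 0.5808 -0.296   0.1639] [ 580.5 -295.9] [14.9  3.8] 37.2
green 97 [ 0.4433 -0.3954  0.1644] [ 443.1 -395.5] [17.8  4.1] 35.5
blue 98 [ 0.5088 -0.348   0.1643] [ 508.5 -347.9] [18.9  4.5] 38.9
yellow 70 [ 0.5931 -0.3069  0.1686] [ 592.6 -306.8] [17.3 33.7] 36.8
green few 0
blue 6 [ 0.8685 -0.4067  0.1767] [ 771.4 -432.9] [207.1  15.1] 17.1
```

View pics/w1.png

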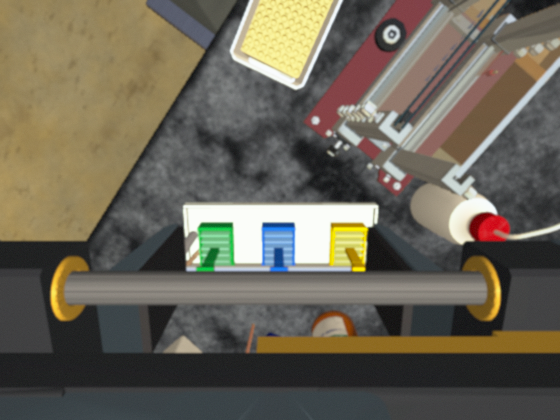

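The wrist view shows green (217,245), blue (278,245) and yellow (348,245) hanging with their spines to the front. I'll take yellow first, and the fingertips have to stay above the rail top (z 0.14).

```bash
python3 - <<'E'
from h import *
plan([.591,-.3075,.24],126,6); plan([.591,-.3075,.15],126,4,([.591,-.3075,.24],126))
E
```

```text
[-0.0183, 0.0155, 0.0204, -0.0002] [-0.0183, 0.0154, 0.0204, -0.0002] [-0.0184, 0.0154, 0.0204, -0.0002] [-0.0184, 0.0154, 0.0204, -0.0002] [-0.0184, 0.0154, 0.0204, -0.0002] [-0.0184, 0.0154, 0.0204, -0.0002] 
[0.0, 0.0, 0.0225, -0.0] [0.0, 0.0, 0.0225, -0.0] [0.0, 0.0, 0.0225, -0.0] [0.0, 0.0, 0.0225, -0.0]
```

Call:
play_rows --pt "0.3 -0.018 0.0155 0.02 0" --pt "0.5 -0.018 0.0155 0.02 0" --pt "0.5 -0.0185 0.0155 0.02 0" --pt "0.5 -0.0185 0.0155 0.02 0" --pt "0.5 -0.0185 0.0155 0.02 0" --pt "0.5 -0.0185 0.0155 0.02 0" --pt "0.5 0 0 0.022 0" --pt "0.5 0 0 0.022 0" --pt "0.5 0 0 0.022 0" --pt "0.5 0 0 0.022 0"

```text
clock: 15.5
tool_pos: [0.5903, -0.3082, 0.1525]
ee_rot: [1.43, 2.797, 0.0]
force: [-0.2, 0.7, -0.7]
opening: 0.499
grasp_force: 0.0
```

Call:
play_rows --pt "0.5 0 0 0.003 0" --pt "0.5 0 0 0.002 0" --pt "0.5 0 0 0.001 0" --pt "0.5 0 0 0 0" --pt "0.7 0 0 0 0" --pt "0.9 0 0 0 0" --pt "1 0 0 0 0" --pt "1 0 0 0 0" --pt "1 0 0 0 0" --pt "1 0 0 0 0" --newtons 25

```text
clock: 16.75
tool_pos: [0.5907, -0.3083, 0.1478]
ee_rot: [1.429, 2.797, -0.0]
force: [-1.0, -0.1, 1.9]
opening: 0.214
grasp_force: 25.0
```

```bash
python3 - <<'E'
from h import *
s=sense(); print(s["tool_pos"],np.degrees(phi(s)),s["opening"]*91,s["grasp_force"],s["force"],s["ft_torque"])
E
```

```text
[ 0.5907352  -0.30833108  0.1478186 ] 125.86483607597411 19.492664850236782 25.000127259409055 [-0.97464451 -0.11272986  1.87922287] [ 0.00354553 -0.187127    0.01052235]
```

It gripped the cap (19.5 mm). I'll try lower, so the web is held under the cap.

Call:
play_rows --pt "0.6 0 0 0 0" --pt "0.5 0 0 0 0" --pt "0.5 0 0 0.003 0" --pt "0.5 0 0 0.003 0" --pt "0.5 0 0 0.002 0" --pt "0.5 0 0 0.002 0" --pt "0.5 0 0 0.002 0" --pt "0.5 0 0 0 0" --pt "0.5 0 0 0 0" --pt "0.5 0 0 0 0"

```text
clock: 18.0
tool_pos: [0.5909, -0.3084, 0.1393]
ee_rot: [-1.429, -2.797, 0.0]
force: [-20.1, 11.2, 47.5]
opening: 0.497
grasp_force: 23.8
```

Call:
play_rows --pt "0.6 0 0 0 0" --pt "0.7 0 0 0 0" --pt "0.8 0 0 0 0" --pt "0.9 0 0 0 0" --pt "1 0 0 0 0" --pt "1 0 0 0 0" --pt "1 0 0 0 0" --pt "1 0 0 0 0" --pt "1 0 0 0 0" --pt "1 0 0 0 0"

```text
clock: 19.25
tool_pos: [0.5933, -0.3098, 0.1396]
ee_rot: [1.427, 2.792, -0.0]
force: [-2.3, 1.6, 32.1]
opening: 0.214
grasp_force: 40.9
```

Call:
play_rows --pt "1 0 0 -0.003 0" --pt "1 0 0 -0.003 0" --pt "1 0 0 -0.004 0" --pt "1 0 0 -0.005 0" --pt "1 0 0 -0.005 0" --pt "1 0 0 -0.005 0" --pt "1 0 0 0 0" --pt "1 0 0 0 0" --pt "1 0 0 0 0" --pt "1 0 0 0 0" --newtons 40

```text
clock: 20.5
tool_pos: [0.5906, -0.3082, 0.1606]
ee_rot: [-1.429, -2.797, -0.0]
force: [-0.0, 0.7, -0.9]
opening: 0.215
grasp_force: 40.0
```

```bash
python3 - <<'E'
from h import *
s=sense(); print(s["tool_pos"],s["opening"]*91,s["grasp_force"],s["force"],s["ft_torque"])
c,P=cloud("scene"); h=cv2.cvtColor(c,cv2.COLOR_RGB2HSV).astype(int)
for n,lo,hi in (("yellow",20,32),("blue",100,118),("green",50,80)):
  k=(h[...,0]>=lo)&(h[...,0]<=hi)&(h[...,1]>130)&(h[...,2]>60)&(P[...,2]>.05)&(P[...,0]>.4)&(P[...,0]<.65)&(P[...,1]<-.2)&(P[...,1]>-.48); p=P[k]; print(n,len(p),np.percentile(p,[1,50,99],0).round(3).tolist())
save("s2.png",c[100:220,280:440],4)
E
```

```text
[ 0.59058945 -0.30822542  0.16055748] 19.56018006093425 39.99975085258484 [-0.03126161  0.72513713 -0.91160698] [ 0.02502659 -0.14487101 -0.01079085]
yellow 181 [[0.547, -0.341, 0.102], [0.58, -0.293, 0.157], [0.623, -0.261, 0.204]]Traceback (most recent call last):
  File "<stdin>", line 5, in <module>
    return _quantile_unchecked(
        a, q, axis, out, overwrite_input, method, keepdims, weights)
    return _ureduce(a,
                    func=_quantile_ureduce_func,
    ...<5 lines>...
                    overwrite_input=overwrite_input,
                    method=method)
    r = func(a, **kwargs)
    result = _quantile(arr,
                       quantiles=q,
    ...<2 lines>...
                       out=out,
                       weights=wgt)
    slices_having_nans = np.isnan(arr[-1, ...])
                                  ~~~^^^^^^^^^
IndexError: index -1 is out of bounds for axis 0 with size 0
```

Call:
play_rows --pt "1 0.007 0 0 0" --pt "1 0.013 0 0 0" --pt "1 0.015 0 0 0" --pt "1 0.013 0 0 0" --pt "1 0.007 0 0 0" --pt "1 0 0 -0.03 0" --pt "1 0 0 -0.05 0" --pt "1 0 0 -0.05 0" --pt "1 0 0 -0.05 0" --pt "1 0 0 -0.02 0"

```text
clock: 21.8
tool_pos: [0.5592, -0.2639, 0.3638]
ee_rot: [1.428, 2.794, -0.0]
force: [-0.5, -0.2, -1.8]
opening: 0.21
grasp_force: 40.0
```

```bash
python3 - <<'E'
from h import *
s=sense(); print(s["tool_pos"],s["opening"]*91,s["grasp_force"],s["force"])
plan([.5475,.2964,.355],179,14)
c,P=cloud("scene"); save("s2.png",c)
E
```

```text
[ 0.55916696 -0.26393947  0.36383183] 19.068050538696273 39.999765157699585 [-0.52069888 -0.24050855 -1.84090043]
[0.0329, 0.0228, 0.0006, -0.0662] [0.0313, 0.0249, 0.0006, -0.0662] [0.0296, 0.0269, 0.0006, -0.0662] [0.0278, 0.0288, 0.0006, -0.0662] [0.0258, 0.0306, 0.0006, -0.0662] [0.0237, 0.0322, 0.0006, -0.0662] [0.0215, 0.0337, 0.0006, -0.0662] [0.0193, 0.0351, 0.0006, -0.0662] [0.0169, 0.0363, 0.0006, -0.0662] [0.0145, 0.0373, 0.0006, -0.0662] [0.012, 0.0382, 0.0006, -0.0662] [0.0094, 0.0389, 0.0006, -0.0662] [0.0068, 0.0395, 0.0006, -0.0662] [0.0042, 0.0398, 0.0006, -0.0662]
```

View pics/s2.png

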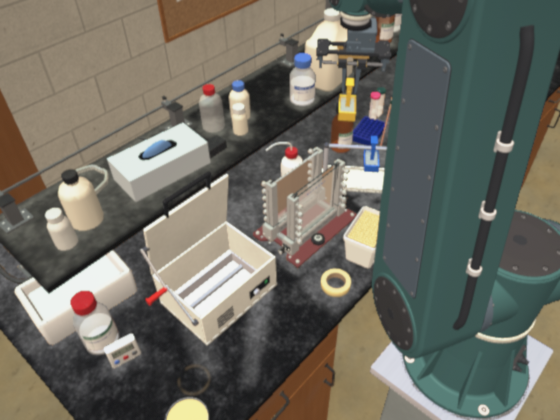

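Yellow hangs upright in the gripper at (347,105), and the lid is still held open. Carrying it across.

Call:
play_rows --pt "1 0.033 0.023 0 -0.066" --pt "1 0.031 0.025 0 -0.066" --pt "1 0.03 0.027 0 -0.066" --pt "1 0.028 0.029 0 -0.066" --pt "1 0.026 0.031 0 -0.066" --pt "1 0.024 0.032 0 -0.066" --pt "1 0.0215 0.034 0 -0.066" --pt "1 0.019 0.035 0 -0.066" --pt "1 0.017 0.036 0 -0.066" --pt "1 0.0145 0.037 0 -0.066"

```text
clock: 23.1
tool_pos: [0.5497, 0.1382, 0.3587]
ee_rot: [-0.442, -3.108, 0.001]
force: [-0.2, -0.3, -0.6]
opening: 0.207
grasp_force: 40.0
```

Call:
play_rows --pt "1 0.012 0.038 0 -0.066" --pt "1 0.009 0.039 0 -0.066" --pt "1 0.007 0.0395 0 -0.066" --pt "1 0.004 0.04 0 -0.066" --pt "1 0 0 0 0" --pt "1 0 0 0 0" --pt "1 0 0 0.03 0" --pt "1 0 0 0.04 0" --pt "1 0 0 0.03 0" --pt "1 0 0 0 0"

```text
clock: 24.35
tool_pos: [0.5467, 0.2956, 0.2583]
ee_rot: [-0.035, -3.137, 0.003]
force: [0.2, -0.5, -0.5]
opening: 0.212
grasp_force: 40.0
```

```bash
cat >> h.py <<'E'
D=np.array([.5587,.2502]); Y=np.radians(-1.03)
def dry(x,y): return D+np.array([[np.cos(Y),-np.sin(Y)],[np.sin(Y),np.cos(Y)]])@[x,y]
E
python3 - <<'E'
from h import *
s=sense(); print(s["tool_pos"],np.degrees(phi(s)),s["opening"]*91,s["grasp_force"],s["force"])
c,P=cloud("top"); h=cv2.cvtColor(c,cv2.COLOR_RGB2HSV).astype(int)
t=P[...,2]; k=(np.abs(P[...,0]-.5587)<.08)&(np.abs(P[...,1]-.25)<.112)
# bars: height .026
b=k&(t>.018)&(t<.034); print(b.sum()); p=P[b]; hist=np.histogram(p[:,0],bins=np.arange(.48,.645,.006)); print(list(zip(hist[0],hist[1].round(3))))
r=k&(t>.036)&(t<.06); p=P[r]; print(r.sum(), np.percentile(p,[2,98],0) if r.sum() else "")
save("t2.png",c[140:300,100:300],4)
print(dry(-.012,.046)); plan([*dry(-.012,.046),.25],179,3)
E
```

```text
[0.54673954 0.29557557 0.25833281] 178.72410084608146 19.254793974011854 39.999770522117615 [ 0.18697725 -0.462928   -0.49207208]
445
[(np.int64(7), np.float64(0.48)), (np.int64(12), np.float64(0.486)), (np.int64(12), np.float64(0.492)), (np.int64(6), np.float64(0.498)), (np.int64(27), np.float64(0.504)), (np.int64(90), np.float64(0.51)), (np.int64(32), np.float64(0.516)), (np.int64(11), np.float64(0.522)), (np.int64(4), np.float64(0.528)), (np.int64(5), np.float64(0.534)), (np.int64(5), np.float64(0.54)), (np.int64(5), np.float64(0.546)), (np.int64(8), np.float64(0.552)), (np.int64(14), np.float64(0.558)), (np.int64(65), np.float64(0.564)), (np.int64(33), np.float64(0.57)), (np.int64(6), np.float64(0.576)), (np.int64(11), np.float64(0.582)), (np.int64(8), np.float64(0.588)), (np.int64(5), np.float64(0.594)), (np.int64(25), np.float64(0.6)), (np.int64(2), np.float64(0.606)), (np.int64(11), np.float64(0.612)), (np.int64(12), np.float64(0.618)), (np.int64(11), np.float64(0.624)), (np.int64(14), np.float64(0.63)), (np.int64(4), np.float64(0.636))]
106 [[0.48811229 0.15312283 0.03724664]
 [0.60939933 0.31213405 0.05336975]]
[0.54752883 0.29640828]
[0.0, 0.0001, 0.0034, -0.0015] [0.0, 0.0001, 0.0034, -0.0015] [0.0, 0.0001, 0.0034, -0.0015]
```

View pics/t2.png

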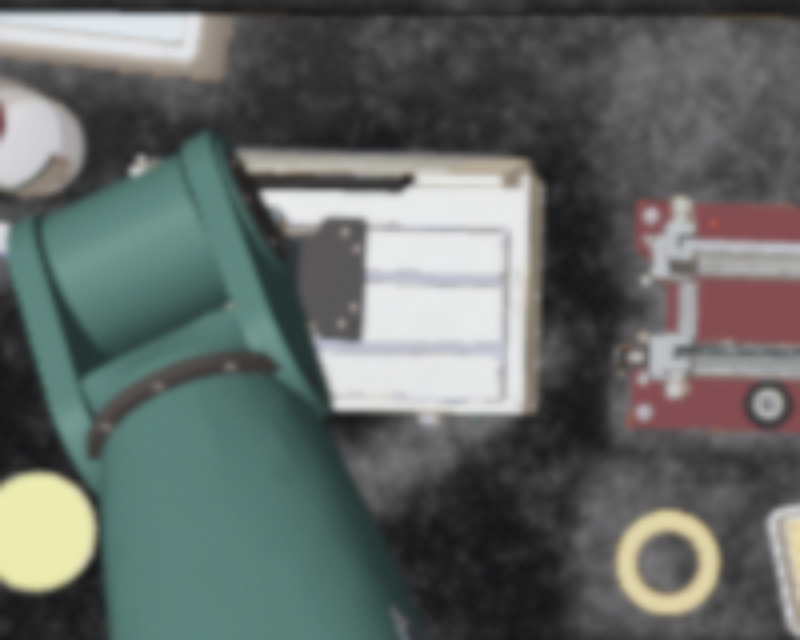

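The crop shows the bars at rows 277 and 347, and the rim from row 230 to 402, so the bars sit towards the front of the dryer. Measuring their middle exactly.

```bash
python3 - <<'E'
from h import *
c,P=cloud("top")
S=P[185:246,195:222]; g=c[185:246,195:222]
for i in range(len(S)): print(i+185,np.nanmedian(S[i,:,0]).round(4),np.nanmedian(S[i,:,2]).round(4),np.median(g[i],0))
print("cols")
S=P[205:237,215:240]; g=c[205:237,215:240]
for j in range(25): print(j+215,np.nanmedian(S[:,j,1]).round(4),np.nanmedian(S[:,j,2]).round(4),np.median(g[:,j],0))
E
```

```text
185 0.6122 0.3056 [226. 226. 222.]
186 0.61 0.302 [211. 210. 205.]
187 0.6376 0.0134 [224. 224. 223.]
188 0.6346 0.0115 [231. 233. 233.]
189 0.6314 0.0115 [232. 234. 234.]
190 0.6284 0.0125 [232. 234. 235.]
191 0.6251 0.0128 [233. 234. 235.]
192 0.6221 0.0121 [233. 234. 235.]
193 0.6187 0.0133 [233. 234. 235.]
194 0.6158 0.0114 [232. 234. 235.]
195 0.6126 0.0126 [228. 230. 233.]
196 0.6066 0.0448 [209. 211. 219.]
197 0.6048 0.0287 [188. 188. 191.]
198 0.6032 0.012 [219. 220. 220.]
199 0.6 0.0115 [231. 232. 233.]
200 0.5969 0.0135 [233. 234. 235.]
201 0.5938 0.0127 [232. 234. 235.]
202 0.5908 0.0112 [232. 234. 235.]
203 0.5878 0.0108 [232. 234. 235.]
204 0.5843 0.0138 [233. 234. 235.]
205 0.5813 0.0133 [233. 234. 235.]
206 0.5782 0.0121 [232. 234. 234.]
207 0.5751 0.0118 [227. 228. 230.]
208 0.571 0.0276 [205. 207. 215.]
209 0.5679 0.027 [191. 194. 207.]
210 0.5648 0.0286 [190. 193. 204.]
211 0.5625 0.0143 [202. 203. 206.]
212 0.5594 0.0127 [224. 225. 227.]
213 0.5564 0.0126 [232. 233. 234.]
214 0.5533 0.0123 [232. 234. 235.]
215 0.5501 0.0123 [232. 234. 234.]
216 0.5471 0.0127 [232. 
[... 1224 characters left out ...]
 [231. 232. 233.]
221 0.172 0.013 [231. 233. 234.]
222 0.1685 0.0139 [231. 232. 233.]
223 0.1657 0.0131 [227.5 228.5 229. ]
224 0.1622 0.0143 [217.  218.5 221.5]
225 0.1562 0.0461 [197.5 199.  206. ]
226 0.1541 0.0375 [185.  183.  185.5]
227 0.1534 0.0137 [211.  212.  211.5]
228 0.1503 0.0131 [227. 229. 228.]
229 0.137 0.1168 [226. 227. 226.]
230 0.1338 0.1207 [210. 210. 209.]
231 0.1314 0.1171 [169.5 164.5 156.5]
232 0.1312 0.0869 [139. 129. 115.]
233 0.1313 0.0527 [132. 123. 110.]
234 0.131 0.0227 [117.  109.5  99. ]
235 0.1295 0.0004 [80.5 76.  72.5]
236 0.1264 0.0003 [57.  56.5 57. ]
237 0.1231 0.0026 [52.  51.5 53. ]
238 0.1202 0.0006 [52.  51.5 53.5]
239 0.1171 -0.0013 [53.  52.5 54. ]
```

The bar middle is at x ≈ 0.541, y ≈ 0.250. Lowering yellow.

Call:
play_rows --pt "1 0.005 0.0005 0.01 0" --pt "1 0 0 0.025 0" --pt "1 0 0 0.03 0" --pt "1 0 0 0.03 0" --pt "1 0 0 0.03 0" --pt "1 0 0 0.02 0" --pt "1 0 0 0.01 0" --pt "1 0 0 0.006 0" --pt "1 0 0 0.003 0" --pt "1 0 0 0 0"

```text
clock: 25.7
tool_pos: [0.5431, 0.2979, 0.0971]
ee_rot: [0.033, 3.141, 0.0]
force: [-0.4, 0.3, -1.0]
opening: 0.213
grasp_force: 40.0
```

Call:
play_rows --pt "1 0 0 0.001 0" --pt "1 0 0 0.001 0" --pt "1 0 0 0.001 0" --pt "1 0 0 0 0" --pt "1 0 0 0 0" --pt "1 0 0 0 0" --pt "1 0 0 0 0" --pt "1 0 0 0 0" --pt "1 0 0 0 0" --pt "1 0 0 0 0"

```text
clock: 26.95
tool_pos: [0.5429, 0.2978, 0.0938]
ee_rot: [0.033, 3.141, 0.0]
force: [-0.0, -1.0, -1.0]
opening: 0.213
grasp_force: 40.0
```

Call:
play_rows --pt "1 0 0 0.001 0" --pt "1 0 0 0.001 0" --pt "1 0 0 0.001 0" --pt "1 0 0 0 0" --pt "0.85 0 0 0 0" --pt "0.7 0 0 0 0" --pt "0.6 0 0 0 0" --pt "0.53 0 0 0 0" --pt "0.53 0 0 0 0" --pt "0.53 0 0 0 0"

```text
clock: 28.2
tool_pos: [0.5427, 0.2976, 0.0904]
ee_rot: [-0.033, -3.141, 0.0]
force: [-0.3, 0.7, -0.3]
opening: 0.468
grasp_force: 0.0
```

Call:
play_rows --pt "0.53 0 0 -0.005 0" --pt "0.53 0 0 -0.02 0" --pt "0.53 0 0 -0.05 0" --pt "0.53 0 0 -0.06 0" --pt "0.53 0 0 -0.06 0" --pt "0.5 0 0 -0.06 0" --pt "0.5 0 -0.03 0 0.06" --pt "0.5 0 -0.05 0 0.06" --pt "0.5 0 -0.06 0 0.06" --pt "0.5 0 -0.06 0 0.06"

```text
clock: 29.45
tool_pos: [0.5174, 0.0981, 0.3474]
ee_rot: [0.411, 3.113, 0.001]
force: [0.4, -0.6, -0.0]
opening: 0.501
grasp_force: 0.0
```

```bash
python3 - <<'E'
from h import *
pin()
c,P=cloud("top"); h=cv2.cvtColor(c,cv2.COLOR_RGB2HSV).astype(int)
k=(h[...,0]>=20)&(h[...,0]<=32)&(h[...,1]>130)&(h[...,2]>60)&(np.abs(P[...,0]-.5587)<.08)&(np.abs(P[...,1]-.25)<.112); p=P[k]
for lo,hi in ((.11,.13),(.04,.06)):
    q=p[(p[:,2]>lo)&(p[:,2]<hi)]; print(len(q),np.median(q,0) if len(q) else"", cv2.minAreaRect(q[:,:2].astype(np.float32)*1000) if len(q) else "")
carriers("top")
b=P[182:262,100:440]; 
plan([.49,-.32,.34],126,10)
save("t3.png",c[140:300,100:440],2.3)
E
```

```text
[0.51742819 0.09808501 0.34738685] 164.96608629317032 0.5010154025410549 29.45 0.0 [ 0.44015201 -0.61080917 -0.04193842]
if held: r,lid 0.27565135948356645 1.0744407566681913
121 [0.56722901 0.41742286 0.15567888]
pin deg 39.2347153894725
60 [0.52333755 0.32031156 0.11895895] ((523.51904296875, 320.5111999511719), (17.165613174438477, 29.34773063659668), 88.08011627197266)
21 [0.56010636 0.31390675 0.04922822] ((525.134765625, 320.6531982421875), (37.26026153564453, 75.95117950439453), 88.78398132324219)
yellow few 0
green 46 [ 0.4546 -0.4075  0.1674] [ 455.4 -407.2] [14.  33.9] 33.3
blue 88 [ 0.5202 -0.3619  0.1683] [ 682.  -414.2] [ 89.4 371.7] 81.4
[-0.0083, -0.041, 0.0007, 0.0678] [-0.011, -0.0404, 0.0007, 0.0678] [-0.0137, -0.0396, 0.0007, 0.0678] [-0.0164, -0.0385, 0.0007, 0.0678] [-0.0189, -0.0373, 0.0007, 0.0678] [-0.0214, -0.036, 0.0007, 0.0678] [-0.0238, -0.0344, 0.0007, 0.0678] [-0.0261, -0.0327, 0.0007, 0.0678] [-0.0283, -0.0309, 0.0007, 0.0678] [-0.0303, -0.0289, 0.0007, 0.0678]
```

View pics/t3.png

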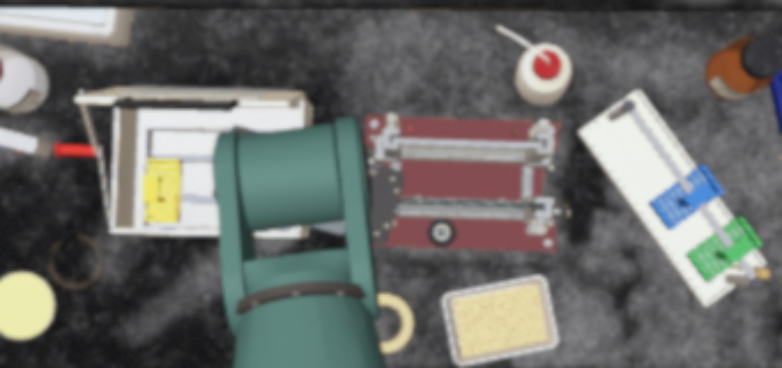

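Yellow stands upright on the bars, but it has been knocked to about (-19, +70) mm in the bar frame, still within limits. The stay holds (pin near (75,150) in the crop). Next is blue.

```bash
python3 - <<'E'
from h import *
plan([.519,-.3605,.27],126,10)
E
```

```text
[-0.0121, -0.0442, 0.0077, 0.0678] [-0.0151, -0.0433, 0.0077, 0.0678] [-0.018, -0.0422, 0.0077, 0.0678] [-0.0208, -0.0408, 0.0077, 0.0678] [-0.0235, -0.0393, 0.0077, 0.0678] [-0.0261, -0.0377, 0.0077, 0.0678] [-0.0286, -0.0358, 0.0077, 0.0678] [-0.031, -0.0338, 0.0077, 0.0678] [-0.0332, -0.0316, 0.0077, 0.0678] [-0.0353, -0.0293, 0.0077, 0.0678]
```

Call:
play_rows --pt "0.5 -0.012 -0.044 0.008 0.068" --pt "0.5 -0.015 -0.043 0.008 0.068" --pt "0.5 -0.018 -0.042 0.008 0.068" --pt "0.5 -0.021 -0.041 0.008 0.068" --pt "0.5 -0.0235 -0.039 0.008 0.068" --pt "0.5 -0.026 -0.038 0.008 0.068" --pt "0.5 -0.0285 -0.036 0.008 0.068" --pt "0.5 -0.031 -0.034 0.007 0.068" --pt "0.5 -0.033 -0.0315 0.007 0.068" --pt "0.5 -0.035 -0.029 0.007 0.067"

```text
clock: 30.85
tool_pos: [0.5212, -0.3587, 0.2695]
ee_rot: [1.423, 2.799, -0.0]
force: [0.8, 0.0, -0.3]
opening: 0.497
grasp_force: 0.0
```

Call:
play_rows --pt "0.5 0 0 0 0" --pt "0.5 0 0 0 0" --pt "0.5 0 0 0 0" --pt "0.5 0 0 0 0" --pt "0.5 0 0 0.01 0" --pt "0.5 0 0 0.01 0" --pt "0.5 0 0 0 0" --pt "0.5 0 0 0 0" --pt "0.5 0 0 0 0" --pt "0.5 0 0 0 0"

```text
clock: 32.1
tool_pos: [0.5203, -0.3578, 0.249]
ee_rot: [1.422, 2.801, -0.0]
force: [-0.4, -0.6, -0.6]
opening: 0.499
grasp_force: 0.0
```

```bash
python3 - <<'E'
from h import *
s=sense(); print(s["tool_pos"],np.degrees(phi(s)))
carriers("wrist"); plan([.519,-.3605,.142],126,6)
E
```

```text
[ 0.52028001 -0.35781006  0.24898726] 126.154562736411
yellow 67 [ 0.4231 -0.4431  0.1507] [ 582.  -390.9] [343.5   7.5] 18.0
green 1260 [ 0.4518 -0.4067  0.1649] [ 452.  -407.7] [20.3 34.5] 35.8
blue 1233 [ 0.5173 -0.3593  0.165 ] [ 517.7 -359.8] [20.  33.9] 36.4
[-0.0002, -0.0004, 0.0178, 0.0004] [-0.0002, -0.0004, 0.0178, 0.0004] [-0.0002, -0.0004, 0.0178, 0.0004] [-0.0002, -0.0004, 0.0178, 0.0004] [-0.0002, -0.0004, 0.0178, 0.0004] [-0.0002, -0.0004, 0.0178, 0.0004]
```

Call:
play_rows --pt "0.5 0 -0.002 0.02 0" --pt "0.5 0 -0.001 0.03 0" --pt "0.5 0 0 0.03 0" --pt "0.5 0 0 0.02 0" --pt "0.5 0 0 0.006 0" --pt "0.6 0 0 0 0" --pt "0.75 0 0 0 0" --pt "0.9 0 0 0 0" --pt "1 0 0 0 0" --pt "1 0 0 0 0"

```text
clock: 33.4
tool_pos: [0.5182, -0.3598, 0.1434]
ee_rot: [1.422, 2.8, -0.0]
force: [0.3, 0.7, 6.7]
opening: 0.214
grasp_force: 40.0
```

Call:
play_rows --pt "1 0 0 0 0" --pt "1 0 0 0 0" --pt "1 0 0 -0.003 0" --pt "1 0 0 -0.004 0" --pt "1 0 0 -0.005 0" --pt "1 0 0 -0.005 0" --pt "1 0 0 -0.004 0" --pt "1 0 0 0 0" --pt "1 0 0 0 0" --pt "1 0 0 0 0"

```text
clock: 34.65
tool_pos: [0.5177, -0.3594, 0.1635]
ee_rot: [-1.422, -2.801, -0.0]
force: [-0.1, 0.7, -0.8]
opening: 0.205
grasp_force: 40.0
```

```bash
cat >> h.py <<'E'
def scene_col(lo,hi):
  c,P=cloud("scene"); h=cv2.cvtColor(c,cv2.COLOR_RGB2HSV).astype(int)
  k=(h[...,0]>=lo)&(h[...,0]<=hi)&(h[...,1]>130)&(h[...,2]>60)&(P[...,2]>.05)&(P[...,0]>.4)&(P[...,0]<.62)&(P[...,1]<-.2)&(P[...,1]>-.48); p=P[k]; print(len(p),np.percentile(p,[1,50,99],0).round(3).tolist() if len(p) else "")
E
python3 - <<'E'
from h import *
s=sense(); print(s["tool_pos"],s["opening"]*91,s["grasp_force"],s["force"])
scene_col(100,118)
E
```

```text
[ 0.51768687 -0.35941149  0.16353547] 18.675979719796533 39.997934103012085 [-0.12149602  0.71210039 -0.82427801]
62 [[0.497, -0.385, 0.096], [0.512, -0.321, 0.11], [0.559, -0.31, 0.123]]
```

Call:
play_rows --pt "1 0.007 0 0 0" --pt "1 0.013 0 0 0" --pt "1 0.015 0 0 0" --pt "1 0.013 0 0 0" --pt "1 0.007 0 0 0" --pt "1 0 0 -0.03 0" --pt "1 0 0 -0.05 0" --pt "1 0 0 -0.05 0" --pt "1 0 0 -0.05 0" --pt "1 0 0 -0.02 0"

```text
clock: 35.95
tool_pos: [0.4859, -0.3154, 0.3668]
ee_rot: [1.421, 2.798, -0.001]
force: [-0.0, -0.2, -1.3]
opening: 0.214
grasp_force: 40.0
```

```bash
python3 - <<'E'
from h import *
s=sense(); print(s["tool_pos"],s["opening"]*91,s["grasp_force"],s["force"])
plan([.5415,.2495,.363],179,15)
c,P=cloud("wrist"); h=cv2.cvtColor(c,cv2.COLOR_RGB2HSV).astype(int)
k=(h[...,0]>=100)&(h[...,0]<=118)&(h[...,1]>130)&(h[...,2]>60)&(P[...,2]>.2); print(k.sum(),np.nanpercentile(P[k],[2,50,98],0).round(3) if k.any() else "")
E
```

```text
[ 0.48593378 -0.31543689  0.36681816] 19.51339274797464 39.99800741672516 [-0.01575154 -0.18189019 -1.28409904]
[0.0282, 0.0252, 0.0003, -0.0615] [0.0266, 0.0269, 0.0003, -0.0615] [0.0249, 0.0285, 0.0003, -0.0615] [0.0231, 0.03, 0.0003, -0.0615] [0.0212, 0.0313, 0.0003, -0.0615] [0.0193, 0.0326, 0.0003, -0.0615] [0.0172, 0.0337, 0.0003, -0.0615] [0.0151, 0.0347, 0.0003, -0.0615] [0.013, 0.0356, 0.0003, -0.0615] [0.0108, 0.0363, 0.0003, -0.0615] [0.0085, 0.0369, 0.0003, -0.0615] [0.0062, 0.0373, 0.0003, -0.0615] [0.0039, 0.0376, 0.0003, -0.0615] [0.0016, 0.0378, 0.0003, -0.0615] [-0.0007, 0.0378, 0.0003, -0.0615] 
4966 [[ 0.448 -0.329  0.3  ]
 [ 0.476 -0.303  0.332]
 [ 0.499 -0.273  0.396]]
```

Call:
play_rows --pt "1 0.028 0.025 0 -0.0615" --pt "1 0.0265 0.027 0 -0.0615" --pt "1 0.025 0.0285 0 -0.0615" --pt "1 0.023 0.03 0 -0.0615" --pt "1 0.021 0.031 0 -0.0615" --pt "1 0.019 0.0325 0 -0.0615" --pt "1 0.017 0.034 0 -0.0615" --pt "1 0.015 0.035 0 -0.0615" --pt "1 0.013 0.0355 0 -0.0615" --pt "1 0.011 0.036 0 -0.0615"

```text
clock: 37.25
tool_pos: [0.5223, 0.062, 0.3618]
ee_rot: [-0.504, -3.099, 0.001]
force: [0.5, 0.5, -1.6]
opening: 0.21
grasp_force: 40.0
```

Call:
play_rows --pt "1 0.0085 0.037 0 -0.0615" --pt "1 0.006 0.037 0 -0.0615" --pt "1 0.004 0.038 0 -0.0615" --pt "1 0.0015 0.038 0 -0.0615" --pt "1 -0.0005 0.038 0 -0.0615" --pt "1 0 0 0 0" --pt "1 0 0 0.02 0" --pt "1 0 0 0.04 0" --pt "1 0 0 0.03 0" --pt "1 0 0 0 0"

```text
clock: 38.5
tool_pos: [0.5398, 0.2479, 0.2701]
ee_rot: [-0.029, -3.136, 0.004]
force: [-0.2, 0.1, -0.4]
opening: 0.217
grasp_force: 40.0
```

```bash
python3 - <<'E'
from h import *
s=sense(); print(s["tool_pos"],np.degrees(phi(s)),s["opening"]*91,s["grasp_force"],s["force"])
c,P=cloud("wrist"); h=cv2.cvtColor(c,cv2.COLOR_RGB2HSV).astype(int)
k=(h[...,0]>=100)&(h[...,0]<=118)&(h[...,1]>130)&(h[...,2]>60)&(P[...,2]>.15); print(k.sum(),np.nanpercentile(P[k],[2,50,98],0).round(3) if k.any() else "")
carriers("wrist",None,.1,.13); plan([.5415,.2495,.1],179,8)
E
```

```text
[0.53979368 0.24787419 0.2701435 ] 178.9320212690657 19.708610756062182 39.99790370464325 [-0.19675884  0.09279501 -0.39219   ]
5244 [[0.496 0.228 0.204]
 [0.523 0.248 0.225]
 [0.554 0.269 0.293]]
yellow 786 [0.5239 0.323  0.1167] [524.3 323.3] [19.3 33.6] 88.5
green few 0
blue few 0
[0.0, 0.0001, 0.0217, -0.0001] [0.0, 0.0001, 0.0217, -0.0001] [0.0, 0.0001, 0.0217, -0.0001] [0.0, 0.0001, 0.0217, -0.0001] [0.0, 0.0001, 0.0217, -0.0001] [0.0, 0.0001, 0.0217, -0.0001] [0.0, 0.0001, 0.0217, -0.0001] [0.0, 0.0001, 0.0217, -0.0001]
```

Call:
play_rows --pt "1 0 0 0.02 0" --pt "1 0 0 0.035 0" --pt "1 0 0 0.035 0" --pt "1 0 0 0.035 0" --pt "1 0 0 0.025 0" --pt "1 0 0 0.013 0" --pt "1 0 0 0.005 0" --pt "1 0 0 0.002 0" --pt "1 0 0 0.002 0" --pt "1 0 0 0 0"

```text
clock: 39.85
tool_pos: [0.5418, 0.2496, 0.1022]
ee_rot: [0.027, 3.141, 0.0]
force: [0.1, -0.2, -1.0]
opening: 0.209
grasp_force: 40.0
```

Call:
play_rows --pt "1 0 0 0.001 0" --pt "1 0 0 0.001 0" --pt "1 0 0 0.001 0" --pt "1 0 0 0.001 0" --pt "0.85 0 0 0 0" --pt "0.7 0 0 0 0" --pt "0.6 0 0 0 0" --pt "0.53 0 0 0 0" --pt "0.53 0 0 0 0" --pt "0.53 0 0 0 0"

```text
clock: 41.1
tool_pos: [0.5416, 0.2495, 0.0978]
ee_rot: [0.027, 3.141, -0.0]
force: [0.2, -0.6, 0.0]
opening: 0.473
grasp_force: 0.0
```

```bash
python3 - <<'E'
from h import *
s=sense(); print(s["tool_pos"],np.degrees(phi(s)),s["opening"]*91,s["grasp_force"],s["force"])
pl=[.5415,.2495,.27]
plan([.4515,-.4075,.27],126,14,([.5398,.2479,.33],179))
E
```

```text
[0.54156026 0.24950661 0.09775988] 179.0122039757337 43.00618532760916 0.0 [ 0.21922717 -0.5668414   0.04178767]
[0.0055, -0.0469, 0.0043, 0.0661] [0.0024, -0.0472, 0.0043, 0.0661] [-0.0007, -0.0472, 0.0043, 0.0661] [-0.0039, -0.0471, 0.0043, 0.0661] [-0.007, -0.0467, 0.0043, 0.0661] [-0.01, -0.0462, 0.0043, 0.0661] [-0.0131, -0.0454, 0.0043, 0.0661] [-0.016, -0.0444, 0.0043, 0.0661] [-0.0189, -0.0433, 0.0043, 0.0661] [-0.0217, -0.0419, 0.0043, 0.0661] [-0.0245, -0.0404, 0.0043, 0.0661] [-0.0271, -0.0387, 0.0043, 0.0661] [-0.0296, -0.0368, 0.0043, 0.0661] [-0.0319, -0.0348, 0.0043, 0.0661]
```

Call:
play_rows --pt "0.53 0 0 -0.01 0" --pt "0.53 0 0 -0.05 0" --pt "0.53 0 0 -0.06 0" --pt "0.53 0 0 -0.06 0" --pt "0.5 0 0 -0.06 0" --pt "0.5 0.0055 -0.047 0.004 0.066" --pt "0.5 0.0025 -0.047 0.004 0.066" --pt "0.5 -0.0005 -0.047 0.004 0.066" --pt "0.5 -0.004 -0.047 0.004 0.066" --pt "0.5 -0.007 -0.0465 0.004 0.066"

```text
clock: 42.35
tool_pos: [0.5096, 0.0146, 0.3185]
ee_rot: [0.546, 3.093, 0.0]
force: [0.6, -0.5, 0.4]
opening: 0.502
grasp_force: 0.0
```

Call:
play_rows --pt "0.5 -0.01 -0.046 0.004 0.066" --pt "0.5 -0.013 -0.0455 0.004 0.066" --pt "0.5 -0.016 -0.0445 0.004 0.066" --pt "0.5 -0.019 -0.043 0.004 0.066" --pt "0.5 -0.0215 -0.042 0.004 0.066" --pt "0.5 -0.0245 -0.04 0.004 0.066" --pt "0.5 -0.027 -0.0385 0.004 0.066" --pt "0.5 -0.0295 -0.037 0.004 0.066" --pt "0.5 -0.032 -0.035 0.004 0.066" --pt "0.5 0 0 0 0"

```text
clock: 43.6
tool_pos: [0.4529, -0.4071, 0.282]
ee_rot: [1.429, 2.797, -0.0]
force: [-0.4, 0.9, -0.2]
opening: 0.5
grasp_force: 0.0
```

```bash
python3 - <<'E'
from h import *
s=sense(); print(s["tool_pos"],np.degrees(phi(s)))
carriers("wrist"); carriers("top",None,.105,.13); plan([.4525,-.407,.25],126,3)
E
```

```text
[ 0.45288634 -0.40706311  0.28197911] 125.87424766360414
yellow 51 [ 0.4229 -0.4437  0.1507] [ 422.6 -443.3] [7.3 7.9] 8.6
green 974 [ 0.4515 -0.4074  0.1649] [ 451.6 -407.9] [19.8 34. ] 36.3
blue few 0
yellow 60 [0.5233 0.3207 0.1201] [523.4 321.1] [29.2 16.4] 0.2
green few 3
blue 70 [0.5413 0.2453 0.1196] [ 534.2 -279. ] [  83. 1066.] 2.1
[-0.0005, -0.0007, 0.0107, 0.0003] [-0.0005, -0.0007, 0.0107, 0.0003] [-0.0005, -0.0007, 0.0107, 0.0003]
```

Call:
play_rows --pt "0.5 0 -0.001 0.03 0" --pt "0.5 0 0 0.04 0" --pt "0.5 0 0 0.04 0" --pt "0.5 0 0 0.02 0" --pt "0.5 0 0 0.0085 0" --pt "0.6 0 0 0 0" --pt "0.75 0 0 0 0" --pt "0.9 0 0 0 0" --pt "1 0 0 0 0" --pt "1 0 0 0 0"

```text
clock: 44.95
tool_pos: [0.4531, -0.4058, 0.144]
ee_rot: [1.424, 2.799, -0.001]
force: [-1.4, -0.2, 6.9]
opening: 0.21
grasp_force: 40.0
```

Call:
play_rows --pt "1 0 0 0 0" --pt "1 0 0 0 0" --pt "1 0 0 -0.003 0" --pt "1 0 0 -0.004 0" --pt "1 0 0 -0.005 0" --pt "1 0 0 -0.005 0" --pt "1 0 0 -0.004 0" --pt "1 0 0 0 0" --pt "1 0 0 0 0" --pt "1 0 0 0 0"

```text
clock: 46.2
tool_pos: [0.4527, -0.4052, 0.164]
ee_rot: [-1.424, -2.8, -0.0]
force: [-0.5, -0.3, -1.3]
opening: 0.212
grasp_force: 40.0
```

Call:
play_rows --pt "1 0.007 0 0 0" --pt "1 0.013 0 0 0" --pt "1 0.015 0 0 0" --pt "1 0.013 0 0 0" --pt "1 0.007 0 0 0" --pt "1 0 0 -0.03 0" --pt "1 0 0 -0.05 0" --pt "1 0 0 -0.05 0" --pt "1 0 0 -0.05 0" --pt "1 0 0 -0.02 0"

```text
clock: 47.45
tool_pos: [0.4209, -0.3613, 0.3672]
ee_rot: [1.423, 2.797, -0.002]
force: [-0.1, -0.3, -1.8]
opening: 0.213
grasp_force: 40.0
```

```bash
python3 - <<'E'
from h import *
s=sense(); print(s["tool_pos"],s["opening"]*91,s["grasp_force"],s["force"])
t=dry(-.0175,-.06); print(t)
plan([*t,.363],179,15)
c,P=cloud("wrist"); h=cv2.cvtColor(c,cv2.COLOR_RGB2HSV).astype(int)
k=(h[...,0]>=50)&(h[...,0]<=80)&(h[...,1]>130)&(h[...,2]>60)&(P[...,2]>.2); print(k.sum(),np.nanpercentile(P[k],[2,50,98],0).round(3) if k.any() else "")
E
```

```text
[ 0.4208941  -0.36127942  0.36720437] 19.346127488324495 39.99940037727356 [-0.05985795 -0.25665807 -1.81615732]
[0.54012427 0.19052427]
[0.0251, 0.0281, 0.0003, -0.0616] [0.0233, 0.0296, 0.0003, -0.0616] [0.0214, 0.0309, 0.0003, -0.0616] [0.0195, 0.0322, 0.0003, -0.0616] [0.0174, 0.0333, 0.0003, -0.0616] [0.0154, 0.0344, 0.0003, -0.0616] [0.0132, 0.0352, 0.0003, -0.0616] [0.011, 0.036, 0.0003, -0.0616] [0.0088, 0.0366, 0.0003, -0.0616] [0.0065, 0.0371, 0.0003, -0.0616] [0.0042, 0.0374, 0.0003, -0.0616] [0.0019, 0.0376, 0.0003, -0.0616] [-0.0004, 0.0376, 0.0003, -0.0616] [-0.0027, 0.0375, 0.0003, -0.0616] [-0.005, 0.0373, 0.0003, -0.0616] 
4735 [[ 0.382 -0.376  0.3  ]
 [ 0.41  -0.35   0.332]
 [ 0.432 -0.322  0.391]]
```

Call:
play_rows --pt "1 0.025 0.028 0 -0.0615" --pt "1 0.0235 0.0295 0 -0.0615" --pt "1 0.0215 0.031 0 -0.0615" --pt "1 0.0195 0.032 0 -0.0615" --pt "1 0.0175 0.0335 0 -0.0615" --pt "1 0.0155 0.0345 0 -0.0615" --pt "1 0.013 0.035 0 -0.0615" --pt "1 0.011 0.036 0 -0.0615" --pt "1 0.009 0.0365 0 -0.0615" --pt "1 0.0065 0.037 0 -0.0615"

```text
clock: 48.75
tool_pos: [0.499, 0.0082, 0.3623]
ee_rot: [-0.507, -3.098, 0.0]
force: [0.3, -1.3, -2.1]
opening: 0.213
grasp_force: 40.0
```

Call:
play_rows --pt "1 0.004 0.0375 0 -0.0615" --pt "1 0.002 0.0375 0 -0.0615" --pt "1 -0.0005 0.0375 0 -0.0615" --pt "1 -0.0025 0.0375 0 -0.0615" --pt "1 -0.005 0.0375 0 -0.0615" --pt "1 0 0 0 0" --pt "1 0 0 0.02 0" --pt "1 0 0 0.04 0" --pt "1 0 0 0.03 0" --pt "1 0 0 0 0"

```text
clock: 50.0
tool_pos: [0.5375, 0.1894, 0.2707]
ee_rot: [-0.032, -3.136, 0.003]
force: [-0.2, 0.1, -1.6]
opening: 0.212
grasp_force: 40.0
```

```bash
python3 - <<'E'
from h import *
s=sense(); print(s["tool_pos"],np.degrees(phi(s)),s["opening"]*91,s["grasp_force"],s["force"])
c,P=cloud("wrist"); h=cv2.cvtColor(c,cv2.COLOR_RGB2HSV).astype(int)
k=(h[...,0]>=50)&(h[...,0]<=80)&(h[...,1]>130)&(h[...,2]>60)&(P[...,2]>.15); print(k.sum(),np.nanpercentile(P[k],[2,50,98],0).round(3) if k.any() else "")
carriers("wrist",None,.1,.13)
E
```

```text
[0.53750605 0.1893866  0.27072853] 178.84455778065305 19.293683809712842 39.9993360042572 [-0.2386664   0.10421455 -1.57089486]
4701 [[0.495 0.167 0.203]
 [0.522 0.188 0.235]
 [0.552 0.207 0.294]]
yellow 867 [0.524  0.3227 0.1166] [524.4 323.7] [20.4 33.6] 88.6
green few 0
blue 754 [0.5401 0.2489 0.1167] [540.3 249.2] [19.6 33.6] 88.7
```

Call:
play_rows --pt "1 0 0 0.02 0" --pt "1 0 0 0.035 0" --pt "1 0 0 0.035 0" --pt "1 0 0 0.035 0" --pt "1 0 0 0.025 0" --pt "1 0 0 0.013 0" --pt "1 0 0 0.005 0" --pt "1 0 0 0.003 0" --pt "1 0 0 0.003 0" --pt "1 0 0 0 0"

```text
clock: 51.35
tool_pos: [0.5396, 0.1909, 0.1005]
ee_rot: [0.029, 3.141, 0.0]
force: [-0.5, -0.1, -2.3]
opening: 0.211
grasp_force: 40.0
```

Call:
play_rows --pt "1 0 0 0.001 0" --pt "1 0 0 0.001 0" --pt "1 0 0 0.001 0" --pt "1 0 0 0.001 0" --pt "0.85 0 0 0 0" --pt "0.7 0 0 0 0" --pt "0.6 0 0 0 0" --pt "0.53 0 0 0 0" --pt "0.53 0 0 0 0" --pt "0.53 0 0 0 0"

```text
clock: 52.6
tool_pos: [0.5394, 0.1908, 0.0962]
ee_rot: [-0.029, -3.141, 0.0]
force: [0.5, -0.4, -0.7]
opening: 0.472
grasp_force: 0.0
```

Call:
play_rows --pt "0.53 0 0 -0.005 0" --pt "0.53 0 0 -0.03 0" --pt "0.53 0 0 -0.06 0" --pt "0.53 0 0 -0.06 0" --pt "0.5 0 0 -0.06 0" --pt "0.5 0 0 -0.04 0" --pt "0.5 0.05 0.01 0 0.17" --pt "0.5 0.04 0.01 0 0.17" --pt "0.5 0 0.03 0 0.17" --pt "0.5 0 0 0 0.17"

```text
clock: 53.85
tool_pos: [0.4627, 0.2484, 0.3518]
ee_rot: [1.081, 2.949, 0.001]
force: [0.3, 0.2, -0.7]
opening: 0.499
grasp_force: 0.0
```

```bash
python3 - <<'E'
from h import *
a,P=pin(); save("s4.png",a[170:360,120:320],3)
carriers("wrist",None,.1,.13); carriers("top",None,.1,.13)
print(np.degrees(phi()))
E
```

```text
[0.46265549 0.24844929 0.35181302] 139.72734829601535 0.49856465395477617 53.85 0.0 [ 0.32129555  0.21915014 -0.70722373]
if held: r,lid 0.3090780316806658 0.9248757722949543
121 [0.56787091 0.41718274 0.15512745]
pin deg 38.75682023973739
yellow 542 [0.523  0.3233 0.1168] [507.1 318.3] [30.9 68.5] 88.8
green 422 [0.5373 0.188  0.1171] [538.6 187.7] [18.9 33.4] 88.2
blue 330 [0.5337 0.2483 0.1169] [538.  249.2] [20.2 29.4] 89.7
yellow few 0
green few 0
blue 70 [0.5414 0.2453 0.1191] [ 534.4 -280.7] [  83.1 1068.6] 2.1
140.1409896684697
```

View pics/s4.png

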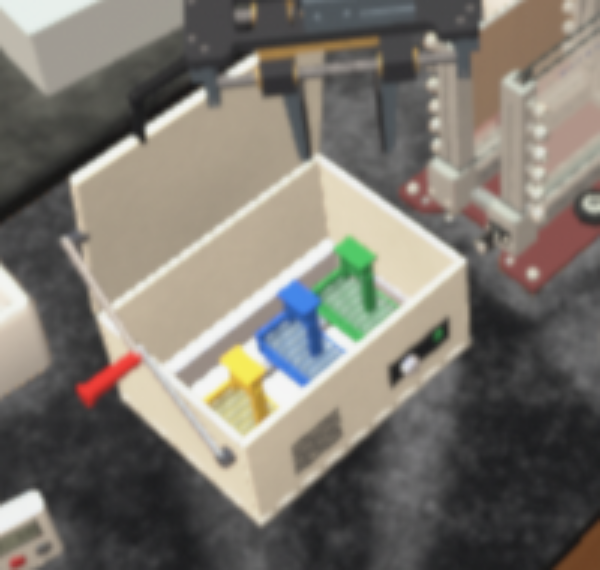

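All three stand upright on the bars: yellow (240,390), blue (300,330), green (360,285). The stay is locked, with the red pin at (110,380). Next I push the pin along its circle from behind with closed fingers, keeping the gripper body clear of the upper link.

```bash
python3 - <<'E'
from h import *
_,P=cloud("top"); d=np.load("c0.npz"); Q=d["Q"]
for X in (Q,):
    k=(X[...,0]>.52)&(X[...,0]<.76)&(X[...,1]>.385)&(X[...,1]<.6)&(X[...,2]>.06); p=X[k]; print(len(p),np.percentile(p,[2,50,98],0).round(3),p[:,2].max())
_,P=cloud("scene"); k=(P[...,1]>.368)&(P[...,1]<.41)&(P[...,0]>.57)&(P[...,0]<.67)&(P[...,2]>.15)&(P[...,2]<.3); p=P[k]; print("link",len(p),np.percentile(p,[2,50,98],0).round(3))
plan([.50,.428,.36],100,4); plan([.61,.428,.36],100,3,([.50,.428,.36],100))
E
```

```text
1854 [[0.585 0.39  0.061]
 [0.726 0.505 0.111]
 [0.759 0.581 0.184]] 0.1897542071133835
link 252 [[0.571 0.368 0.156]
 [0.617 0.383 0.215]
 [0.636 0.4   0.295]]
[0.0218, 0.0407, -0.0022, 0.1753] [0.0286, 0.0363, -0.0022, 0.1753] [0.0345, 0.0308, -0.0022, 0.1753] [0.0393, 0.0243, -0.0022, 0.1753] 
[-0.0064, 0.0361, -0.0, -0.0] [-0.0064, 0.0361, -0.0, -0.0] [-0.0064, 0.0361, -0.0, -0.0]
```

```bash
python3 - <<'E'
from h import *
plan([.50,.435,.36],105,4); plan([.61,.435,.36],105,3,([.50,.435,.36],105))
import math
t0=None
for t in (37,42,47,52,57,62,67,72):
    p=np.array([.101*math.cos(math.radians(t)),.101*math.sin(math.radians(t))])
    if t0 is not None:
        d=p-t0; print(t,"dx,dy,dz tool",round(d[0]*math.cos(math.radians(105)),4),round(d[0]*math.sin(math.radians(105)),4),round(-d[1],4))
    t0=p
E
```

```text
[0.023, 0.0421, -0.0022, 0.1534] [0.0291, 0.0381, -0.0022, 0.1534] [0.0346, 0.0332, -0.0022, 0.1534] [0.0393, 0.0275, -0.0022, 0.1534] 
[-0.0095, 0.0354, -0.0, -0.0] [-0.0095, 0.0354, -0.0, -0.0] [-0.0095, 0.0354, -0.0, -0.0] 
42 dx,dy,dz tool 0.0015 -0.0054 -0.0068
47 dx,dy,dz tool 0.0016 -0.006 -0.0063
52 dx,dy,dz tool 0.0017 -0.0065 -0.0057
57 dx,dy,dz tool 0.0019 -0.0069 -0.0051
62 dx,dy,dz tool 0.002 -0.0073 -0.0045
67 dx,dy,dz tool 0.0021 -0.0077 -0.0038
72 dx,dy,dz tool 0.0021 -0.008 -0.0031
```

Call:
play_rows --pt "1 0.023 0.042 -0.002 0.153" --pt "1 0.029 0.038 -0.002 0.153" --pt "1 0.0345 0.033 -0.002 0.153" --pt "1 0.039 0.0275 -0.002 0.153" --pt "1 0 0 0 0" --pt "1 -0.0095 0.0355 0 0" --pt "1 -0.0095 0.0355 0 0" --pt "1 -0.0095 0.0355 0 0" --pt "1 0 0 0 0" --pt "1 0 0 0 0" --newtons 20

```text
clock: 55.35
tool_pos: [0.6103, 0.4336, 0.3591]
ee_rot: [-1.913, -2.492, 0.001]
force: [0.6, 0.0, 0.3]
opening: 0.003
grasp_force: 0.0
```

```bash
python3 - <<'E'
from h import *
s=sense(); print(s["tool_pos"],np.degrees(phi(s)),s["force"],s["opening"])
plan([.61,.435,.135],105,8)
E
```

```text
[0.61034957 0.43363967 0.35906108] 104.96596153381324 [0.60992899 0.04610571 0.31492458] 0.00306443946738536
[0.0002, 0.0, 0.028, -0.0001] [0.0002, 0.0, 0.028, -0.0001] [0.0002, 0.0, 0.028, -0.0001] [0.0002, 0.0, 0.028, -0.0001] [0.0002, 0.0, 0.028, -0.0001] [0.0002, 0.0, 0.028, -0.0001] [0.0002, 0.0, 0.028, -0.0001] [0.0002, 0.0, 0.028, -0.0001]
```

Descend, checking force.

Call:
play_rows --pt "1 0.001 0 0.03 0" --pt "1 0 0 0.03 0" --pt "1 0 0 0.03 0" --pt "1 0 0 0.03 0" --pt "1 0 0 0.025 0" --pt "1 0 0 0.025 0" --pt "1 0 0 0.025 0" --pt "1 0 0 0.02 0" --pt "1 0 0 0.008 0" --pt "1 0 0 0 0"

```text
clock: 56.6
tool_pos: [0.6105, 0.4353, 0.1359]
ee_rot: [-1.915, -2.491, 0.001]
force: [0.5, 0.3, 1.4]
opening: 0.007
grasp_force: 0.0
```

Call:
play_rows --pt "1 0.001 -0.005 0 0" --pt "1 0.001 -0.005 0 0" --pt "1 0.001 -0.003 0 0" --pt "1 0.0005 -0.002 0 0" --pt "1 0.0005 -0.002 -0.002 0" --pt "1 0.0005 -0.002 -0.002 0" --pt "1 0.0005 -0.002 -0.002 0" --pt "1 0.0005 -0.002 -0.002 0" --pt "1 0 0 0 0" --pt "1 0 0 0 0"

```text
clock: 57.85
tool_pos: [0.5871, 0.4348, 0.1443]
ee_rot: [1.915, 2.491, 0.001]
force: [2.0, 0.3, 0.9]
opening: 0.01
grasp_force: 0.7
```

```bash
python3 - <<'E'
from h import *
pin()
E
```

```text
[0.58705649 0.4348201  0.14432908] 104.89546498117475 0.009917618897729876 57.85 0.7319228164851665 [2.01773089 0.33221553 0.8677851 ]
if held: r,lid 0.07312112404732135 0.5678990170694906
30 [0.56655886 0.43367417 0.15621577]
pin deg 39.71824038319814
```

Call:
play_rows --pt "1 0.001 -0.003 -0.003 0" --pt "1 0.001 -0.003 -0.003 0" --pt "1 0.001 -0.003 -0.003 0" --pt "1 0.001 -0.003 -0.003 0" --pt "1 0.001 -0.003 -0.002 0" --pt "1 0.001 -0.003 -0.002 0" --pt "1 0.001 -0.003 -0.002 0" --pt "1 0.001 -0.003 -0.002 0" --pt "1 0 0 0 0" --pt "1 0 0 0 0"

```text
clock: 59.15
tool_pos: [0.5616, 0.4363, 0.1642]
ee_rot: [-1.915, -2.491, 0.0]
force: [0.1, -0.3, 0.4]
opening: 0.009
grasp_force: 0.0
```

```bash
python3 - <<'E'
from h import *
pin()
E
```

```text
[0.56163839 0.43631588 0.16418233] 104.89848712093867 0.009409009131902311 59.15 0.0 [ 0.13996219 -0.29225522  0.43683758]
if held: r,lid 0.10527236947859807 0.5970230140083486
26 [0.53904607 0.43435312 0.18060207]
pin deg 60.610451318029
```

The pin has passed straight and the lid is sinking on its own. Retreating outward and up.

Call:
play_rows --pt "1 0.005 0.02 0 0" --pt "1 0.025 0.02 0 0" --pt "1 0.02 0.005 -0.01 0" --pt "1 0 0 -0.05 0" --pt "1 0 0 -0.06 0" --pt "1 0 0 -0.06 0" --pt "1 0 0 -0.04 0" --pt "1 0 0 0 0" --pt "1 0 0 0 0" --pt "1 0 0 0 0"

```text
clock: 60.45
tool_pos: [0.5917, 0.496, 0.3826]
ee_rot: [-1.914, -2.49, 0.004]
force: [-0.4, 0.1, -0.6]
opening: 0.007
grasp_force: 0.0
```

Call:
play_rows --pt "1 0 0 0 0" --pt "1 0 0 0 0" --pt "1 0 0 0 0" --pt "1 0 0 0 0" --pt "1 0 0 0 0" --pt "1 0 0 0 0" --pt "1 0 0 0 0" --pt "1 0 0 0 0" --pt "1 0 0 0 0" --pt "1 0 0 0 0"

```text
clock: 61.7
tool_pos: [0.5923, 0.4962, 0.3842]
ee_rot: [-1.915, -2.491, -0.0]
force: [-1.2, -0.0, 0.5]
opening: 0.005
grasp_force: 0.0
```

```bash
python3 - <<'E'
from h import *
a,P=pin(); save("s5.png",a)
L=P[(np.abs(P[...,0]-.54)<.06)&(np.abs(P[...,1]-.25)<.1)&(P[...,2]>.02)]; print(len(L),np.linalg.lstsq(np.c_[L[:,:2],np.ones(len(L))],L[:,2],rcond=None)[0],np.median(L,0))
E
```

```text
[0.59229375 0.49619302 0.38423913] 104.89527778646041 0.004812128724521299 61.7 0.0 [-1.24669708 -0.03708623  0.4560897 ]
if held: r,lid 0.28487919563918285 1.3714786141616173
119 [0.5674531  0.41681739 0.15535893]
pin deg 39.012554799470145
1627 [-0.22656555  0.04801442  0.1795998 ] [0.5378418  0.25168217 0.05101982]
```

View pics/s5.png

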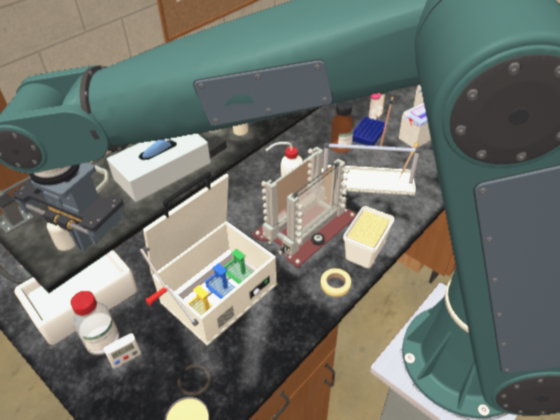

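The stay swung back to locked: the knee's own weight beats the nearly upright lid when I let go that early. I'll repeat, following the pin all the way round its circle.

```bash
python3 - <<'E'
from h import *
plan([.611,.439,.33],105,2); plan([.611,.439,.138],105,7,([.611,.439,.33],105))
E
```

```text
[-0.0301, 0.0017, 0.0271, -0.0009] [-0.0301, 0.0017, 0.0271, -0.0009] 
[0.0, 0.0, 0.0274, -0.0] [0.0, 0.0, 0.0274, -0.0] [0.0, 0.0, 0.0274, -0.0] [0.0, 0.0, 0.0274, -0.0] [0.0, 0.0, 0.0274, -0.0] [0.0, 0.0, 0.0274, -0.0] [0.0, 0.0, 0.0274, -0.0]
```

Call:
play_rows --pt "1 -0.03 0.002 0.027 0" --pt "1 -0.03 0.002 0.027 0" --pt "1 0 0 0.03 0" --pt "1 0 0 0.03 0" --pt "1 0 0 0.03 0" --pt "1 0 0 0.03 0" --pt "1 0 0 0.03 0" --pt "1 0 0 0.025 0" --pt "1 0 0 0.015 0" --pt "1 0 0 0.0 0"

```text
clock: 63.0
tool_pos: [0.6113, 0.439, 0.1393]
ee_rot: [-1.914, -2.49, 0.002]
force: [1.0, -0.5, 0.2]
opening: 0.007
grasp_force: 0.0
```

Call:
play_rows --pt "1 0.001 -0.005 0 0" --pt "1 0.001 -0.005 0 0" --pt "1 0.001 -0.003 0 0" --pt "1 0.0005 -0.003 -0.001 0" --pt "1 0.0005 -0.003 -0.002 0" --pt "1 0.001 -0.003 -0.003 0" --pt "1 0.001 -0.003 -0.003 0" --pt "1 0.001 -0.003 -0.003 0" --pt "1 0.001 -0.003 -0.003 0" --pt "1 0.001 -0.003 -0.003 0"

```text
clock: 64.25
tool_pos: [0.5764, 0.4392, 0.1587]
ee_rot: [1.915, 2.49, 0.001]
force: [1.1, -1.7, 1.9]
opening: 0.005
grasp_force: 1.0
```

Call:
play_rows --pt "1 0.001 -0.004 -0.003 0" --pt "1 0.001 -0.004 -0.003 0" --pt "1 0.001 -0.004 -0.002 0" --pt "1 0.001 -0.004 -0.002 0" --pt "1 0.001 -0.004 -0.002 0" --pt "1 0.001 -0.004 -0.002 0" --pt "1 0.001 -0.004 -0.001 0" --pt "1 0.001 -0.004 -0.001 0" --pt "1 0.001 -0.004 -0.001 0" --pt "1 0.001 -0.004 -0.001 0"

```text
clock: 65.5
tool_pos: [0.5349, 0.4386, 0.1763]
ee_rot: [-1.915, -2.491, 0.0]
force: [0.3, 0.3, 0.1]
opening: 0.007
grasp_force: 0.0
```

```bash
python3 - <<'E'
from h import *
a,P=pin()
E
```

```text
[0.53489181 0.43857369 0.17629737] 104.89430561454037 0.007488376760081683 65.5 0.0 [0.27542181 0.33648266 0.065064  ]
if held: r,lid 0.1342967526649246 0.5596553950960326
16 [0.50784957 0.43551912 0.1928864 ]
pin deg 79.2706838525261
```

Call:
play_rows --pt "1 0.001 -0.004 0 0" --pt "1 0.001 -0.004 0 0" --pt "1 0.001 -0.004 0 0" --pt "1 0.001 -0.004 0 0" --pt "1 0.001 -0.004 0 0" --pt "1 0.001 -0.004 0 0" --pt "1 0.001 -0.004 0 0" --pt "1 0.001 -0.004 0 0" --pt "1 0.001 -0.004 0 0" --pt "1 0 0 0 0"

```text
clock: 66.8
tool_pos: [0.4978, 0.4381, 0.1763]
ee_rot: [-1.915, -2.491, 0.0]
force: [-0.5, 0.4, 0.7]
opening: 0.007
grasp_force: 0.0
```

```bash
python3 - <<'E'
from h import *
a,P=pin(); L=P[(np.abs(P[...,0]-.55)<.08)&(np.abs(P[...,1]-.25)<.1)&(P[...,2]>.1)]; print(len(L),np.linalg.lstsq(np.c_[L[:,:2],np.ones(len(L))],L[:,2],rcond=None)[0],np.median(L,0))
E
```

```text
[0.49782038 0.43805015 0.17626062] 104.90581839007157 0.006761449611375623 66.8 0.0 [-0.54317865  0.39556504  0.66502575]
if held: r,lid 0.1668614269886449 0.4412440123581817
52 [0.4557681  0.40326628 0.1902313 ]
pin deg 107.92086553962619
3797 [-2.99836016e-05  8.76825231e-03  1.26911735e-01] [0.54168726 0.24467372 0.12884415]
```

The lid is flat and shut (slope ≈ 0, top at z 0.129). Backing away.

Call:
play_rows --pt "1 0.0 0.01 0 0" --pt "1 0.03 0.005 0 0" --pt "1 0.03 0 0 0" --pt "1 0 0 -0.05 0" --pt "1 0 0 -0.06 0" --pt "1 0 0 -0.06 0" --pt "1 0 0 -0.03 0" --pt "1 0 0 0 0" --pt "1 0 0 0 0" --pt "1 0 0 0 0"

```text
clock: 68.1
tool_pos: [0.497, 0.4996, 0.3745]
ee_rot: [-1.915, -2.49, 0.004]
force: [-0.4, 1.1, -0.5]
opening: 0.006
grasp_force: 0.0
```

```bash
python3 - <<'E'
from h import *
a,P=pin(); L=P[(np.abs(P[...,0]-.55)<.08)&(np.abs(P[...,1]-.25)<.1)&(P[...,2]>.1)]; print(len(L),np.linalg.lstsq(np.c_[L[:,:2],np.ones(len(L))],L[:,2],rcond=None)[0],np.median(L,0))
save("s6.png",a)
E
```

```text
[0.49696602 0.49956085 0.37453183] 104.892915175023 0.0061976097290116355 68.1 0.0 [-0.39817051  1.13940071 -0.46926764]
if held: r,lid 0.30930665753645153 1.058062175778153
135 [0.45714153 0.41677536 0.19178873]
pin deg 106.95194875125506
4350 [ 4.07868572e-03 -7.70765792e-05  1.26563144e-01] [0.54587768 0.25694796 0.12878749]
```

View pics/s6.png

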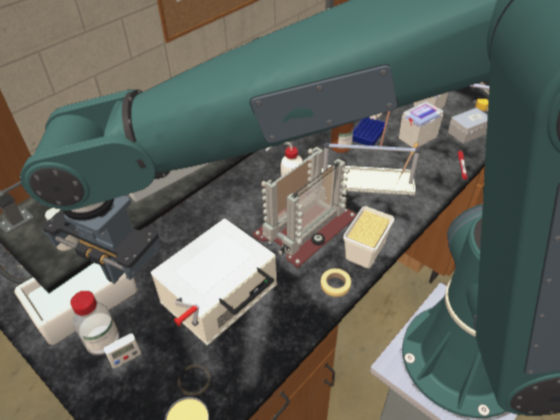

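The lid is shut flat (215,265), with the pin back at its shut position (187,314), the rail empty, and the bottle still in place at (291,160). Handing in.

```bash
python3 -c "
from rig import job; print(job.finish_job())"
```

```text
the job is handed in; nothing more can be done
None
```

I handed the job in at about 68 s: all three carriers were standing upright on the bars just before the lid closed, and the lid is now shut. The hand-in gave no verdict. Yellow was knocked to about 19 mm off the middle line and 72 mm along the bars (limits 26 and 80), so I left it there.

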